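# Lock the mask stand's spindle with its linchpin

## Robot

A 6-joint arm with a two-finger parallel gripper is mounted at the origin on the work surface. World frame = base frame: x ahead of the robot, y to its left, z up, the work surface at z = 0. Lengths are in m, angles in degrees, forces in N, time in s.
With the tool pointing down it reaches from about 0.4 to 0.825 m from the base axis. Payload 7 kg.
Tool frame: the origin (TCP) lies midway between the tips of the shut fingers; the grasp point (between the pads) lies 19 mm behind it; z points along the fingers, y is the line along which they close (so a half turn about z gives the same grasp; the last joint's range is limited). The gripper opens to 88 mm and grips with 3 to 60 N. Pads are 19 mm wide; open, the fingers measure 130 mm over their backs; the gripper's body (78 mm by 193 mm) begins 47 mm behind the grasp point.
Start: joints at [90.247, 20.546, 0.682, 0, -70.136, -16.507], TCP at [0.189, 0.648, 0.227] pointing down, gripper open.
Joint ranges: [-176.03, 176.03], [-82.01, 121.73], [-58.28, 71.71], [-173.87, 95.51], [-174.79, -0.11], [-173.66, 173.66]. Speed limits (degrees/s): [136.94, 136.94, 172.46, 180, 180, 180].

## Interface

Orientations are given as [roll, pitch, yaw] about the fixed x, y, z axes, in that order (R = Rz(yaw) Ry(pitch) Rx(roll)).
In Python, from plant import r gives the robot as it stands.
- The arm moves only by the tool drive_tool, never from a script. Its argument "commands" is a list of rows, each an object of numbers: "hand": the closure, from 0 (fully open) to 1 (shut); "tx", "ty", "tz": the shift along the world's x, y, z scaled (see below); "turn": the turn about the world's z scaled (see below). A call has 1 to 10 rows; each row is the pose to reach, as a shift and turn from the pose commanded when the call began; what a row does not reach only later rows make up. The controller multiplies each number of a shift by 0.6 m and each number of a turn by 90 degrees. A row lasts 1/10 s, in which the tool goes at most 50 mm and 8.59 degrees, less where a joint would pass 70% of its speed; a pose out of reach is approached as far as the arm can. A call with a number of a shift or a turn outside -1 to 1 is refused whole. A call with a gripper value outside its range is refused whole. The fingers move at their own pace and stop on an object; "grip_force" is the grip in N (left out, the last holds). Time passes only in rows, so rows that repeat a pose let the fingers close. It gives the time, the measured TCP pose, the force, the opening and the grip force at its end, in the units of the state.
- r.get_state(): the state, without advancing time (a new reading comes with each control period).
- r.capture(name): name is "side" or "top"; returns a dict with "frame" (400x640x3 uint8, red, green, blue), "fx", "fy", "cx", "cy" (pixels), "D" ([k1, k2, p1, p2, k3] as OpenCV has them; the pictures are not rectified), "world_from_camera" (4x4, takes a point from camera to world coordinates). Camera axes: x right, y down, z forward; pixel columns grow to the right and rows downward; lengths in m; the calibration is good to about 2 mm. A picture is of the moment at which its call begins. There is no depth.
- r.close_job(): hands the job in; it is judged then, once.
Trained networks look in the newest picture that a camera, given by its name, has taken for a name from the list of things; names that differ only in an ending like _2 or _b are one class to them, and where a whole thing is asked for, a point or a joint stands for the part that bears it (a point fixed in the world has none). Each returns a list of dicts, best first, with "score" (0 to 1); they miss things now and then, are a little off and sometimes report something else, mostly with a low value. They report only what shows in the picture. A call takes as long as a camera call. They do not tell look-alikes from the thing itself.
- r.trace(label, camera): "pixels" (400x640 bool, what is visible of it) and "extent" ([left, top, right, bottom] in pixels, round what is visible of it).
The state is a dict: "time_s": time; "joints": joint angles; "qd": joint speeds; "joint_torque": joint torques, N m; "tcp_pos": TCP position; "eef_rot": TCP orientation; "contact_force": force on the tool from outside, world axes, zero at the start; "moment": the same for the moment, N m; "gripper_width": finger opening in m; "gripper_force": force on a finger pad.
Only numpy, scipy, OpenCV 4.12 (cv2) and the standard library are available. Lean on these libraries where they do the work, as an engineer would, in place of code of your own. Each camera call takes 0.05 s, during which the arm holds its last target. There are 200 camera calls.

## Task

The gilt tier on the black mask stand must be locked on. Take the red-handled linchpin from its wooden rest and push it, gently and without forcing it, through the cross-hole of the stand's square spindle until its shoulder is fully home; then swing its sprung brass ring over the top of the spindle and down past the pin's end and press it fully down until it clicks shut, then let go. Leave the other things on the table where they stand.

Things in the scene. Friction and masses are not known exactly. Their poses are not given: they have to be found in the camera images.
- stand: Fixed mask stand; origin at the centre of its underside on the table, z up. Round black base 170 mm across, 30 high; gilt tier 148 mm across up to 58 high; from its middle rises a dark steel square spindle, 26 by 26 mm, sides along this body's x and y. An 11.5 by 11.5 mm square hole goes right through the spindle along x, at y = 0. The pin enters at the -x face (x = -13 mm) and moves along +x.
- entry (a point): Nominal mouth of the hole on the spindle's -x face, 95 mm above the table, axes as the stand's. Only nominal: the spindle's height is set differently each time, so the true axis of the hole lies anywhere 87 to 103 mm above the table (not measured: look or feel for it). The spindle's flat top is 20 mm above the hole's true axis.
- pin_grip (a point): Linchpin, loose, about 130 g with its ring: centre of its red handle, 14 mm wide (y), 22 high, 36 long (x). The point's x axis points along the pin to its tip; z is up as it lies in its rest, 50 mm above the table. Its front end, 18 mm ahead, is the shoulder. Home = shoulder on the spindle: this point then has x = -31 mm in the stand's frame. The ring's hinge axis (along y) lies 24 mm behind it.
- pin_tip (a point): End of the pin's nose, 51 mm ahead of the handle's centre. From the shoulder: a square shank 10 by 10 mm, 24 mm long, then a round tapered nose 9 mm long, 10 down to 6 mm across. The hole is 1.5 mm wider than the shank, so once released the pin droops a few degrees. When home the tip stands 7 mm out of the spindle's far side.
- rest: Dark wooden rest for the pin, fixed; origin on the table under the pin's shoulder, x along the pin to its tip. Plate 120 by 56 mm, 10 thick (x -70 to 50 mm); one post holds the shank in a slot open at the top (x 8 to 22 mm, up to 53 mm high), two carry the crossbar at the pin's tail (x -49 to -35 mm, y 10 to 15 mm either side, 46 mm high). The handle between them is free: lift it straight up.
- ring (a joint): Angle of the sprung brass ring on the pin, rad: 0 = shut (in the pin's xy plane, around the spindle, its end just beyond the tip), 2.44 = open, leaning back behind the handle (its start). A light spring pushes it open (0.5 N at its end). From 0.75 to 0.1 it must be forced past a sprung catch (2 to 4 N at its end); pressed fully down it clicks and stays shut (0 to 0.12); else it opens.
- ring_end (a point): Middle of the ring's far end: a straight round bar 8 mm thick, 28 mm long, parallel to the pin's y, 84 mm from the hinge. The ring is a U-shaped loop, 48 mm between leg centres. At ring angle q this point lies at x = -24 + 84 cos q, z = 84 sin q mm from the handle's centre in the pin's axes. It clears the spindle only with the pin within about 7 mm of home.
- glue_mid (a point): Bystander, to be left alone: white glue bottle, 48 mm across, 130 mm tall, this point half-way up.
- tumbler_mid (a point): Bystander, to be left alone: copper-coloured open tumbler, 72 mm across, 120 mm tall, this point half-way up.
- paint_mid (a point): Bystander, to be left alone: green paint jar with black lid, 56 mm across, 70 mm tall, this point half-way up.
- tier_mid (a point): Bystander, to be left alone: small gilt crown tip, 90 mm across, 75 mm tall, this point half-way up.
Mind the look-alikes: they are no part of the job. Leave any pink look-alike of the stand alone.

How it is judged:
By the outcome, as a careful person would: the job done as asked, in the order asked, and still so for the second after the job is handed in, with the robot touching nothing.
It also fails if it takes over 72 s, if anything falls off the work surface, if the arm or the gripper's body presses on something with over 40 N, if the wrist force passes 120 N, or if a joint passes its speed limit or range.

## Working session

There is one attempt and no reset: what is moved stays moved. The work goes in short steps, Python scripts to look and compute and a tool call to move; the robot and the scene stay as the last step left them, time stands still between calls to the robot, and variables do not carry over. Pictures are saved under pics/ and viewed, at most 10 in all, crops included, and the job is handed in when it is done.

Besides the shell and the picture viewer there is one more tool, called after "Emit:" as name(argument=value, ...) on one line, values as JSON. drive_tool: Moves the arm, as the interface text tells. Its arguments: {"type":"object","properties":{"commands":{"type":"array"},"grip_force":{"type":"number"}},"required":["commands"]}

```bash
mkdir -p pics; ls; python3 - <<'E'
from plant import r
import cv2,numpy as np
for c in("side","top"):
    d=r.capture(c); cv2.imwrite(f"pics/{c}0.png",d["frame"][:,:,::-1])
    print(c,d["fx"],d["fy"],d["cx"],d["cy"],d["D"],np.round(d["world_from_camera"],4).tolist())
    for l in["stand","pin_grip","rest","ring","glue_mid","tumbler_mid","paint_mid","tier_mid"]:
        print(l,[(round(o["score"],2),[int(v) for v in o["extent"]]) for o in r.trace(l,c)][:4])
s=r.get_state();print(s)
E
```

```text
pics
side 430.6265532727584 430.6265532727584 326.18652103073646 202.71522578749256 [-0.00441448  0.          0.          0.          0.        ] [[0.7102, -0.4678, 0.5261, -0.0835], [-0.704, -0.474, 0.5288, -0.5684], [0.002, -0.746, -0.666, 0.8486], [0.0, 0.0, 0.0, 1.0]]
stand [(0.88, [301, 169, 356, 229]), (0.7, [286, 335, 372, 400]), (0.57, [145, 185, 214, 245])]
pin_grip [(0.87, [399, 247, 448, 277])]
rest [(0.73, [387, 250, 433, 293])]
ring [(0.51, [412, 261, 445, 277])]
glue_mid [(0.92, [398, 161, 413, 199])]
tumbler_mid [(0.83, [210, 157, 242, 201])]
paint_mid [(0.55, [449, 210, 474, 241])]
tier_mid [(0.67, [313, 141, 341, 163])]
top 366.00243787120297 366.00243787120297 317.54948251161716 201.4367948117139 [0.01431492 0.         0.         0.         0.        ] [[-0.0127, -0.9881, 0.153, 0.3123], [-0.9999, 0.0129, -0.0001, 0.0284], [-0.0018, -0.153, -0.9882, 1.0986], [0.0, 0.0, 0.0, 1.0]]
stand [(0.96, [393, 263, 458, 325]), (0.82, [270, 142, 323, 196]), (0.6, [183, 260, 244, 318]), (0.41, [412, 169, 447, 187])]
pin_grip [(0.63, [388, 169, 446, 187])]
rest [(0.56, [378, 168,
[... 199 characters left out ...]
 254, 128])]
{'time_s': 0.9, 'joints': array([ 9.02483849e+01,  2.05443060e+01,  6.82352872e-01, -7.95518617e-04,
       -7.01359540e+01, -1.65054861e+01]), 'qd': array([-0.06871869,  0.10453297, -0.06195465, -0.08815216,  0.01115421,
       -0.01542094]), 'joint_torque': array([ 2.35702555e-04, -5.82355285e+01,  2.93305421e+01,  7.00253293e+00,
        1.25931957e-02, -1.28163651e-05]), 'tcp_pos': array([0.18898776, 0.64798099, 0.22658494]), 'eef_rot': array([-1.79998206e+02,  1.31197205e-03, -1.62573715e+01]), 'contact_force': array([-0.64135297, -0.2389121 , -0.63894258]), 'moment': array([ 0.00054636, -0.00956255, -0.03173618]), 'gripper_force': 0.0, 'gripper_width': 0.08759535411206452}
```

View pictures.

```bash
python3 - <<'E'
import cv2,numpy as np
a=cv2.imread("pics/side0.png");b=cv2.imread("pics/top0.png")
cv2.imwrite("pics/top0b.png",cv2.resize(b[70:340,170:470],(800,720))[:600] if 0 else cv2.resize(b[75:335,165:470],(704,600)))
cv2.imwrite("pics/side0b.png",cv2.resize(a[130:340,140:420+60],None,fx=2.35,fy=2.35,interpolation=cv2.INTER_CUBIC))
E
```

```text
(no output)
```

View pics/top0b.png

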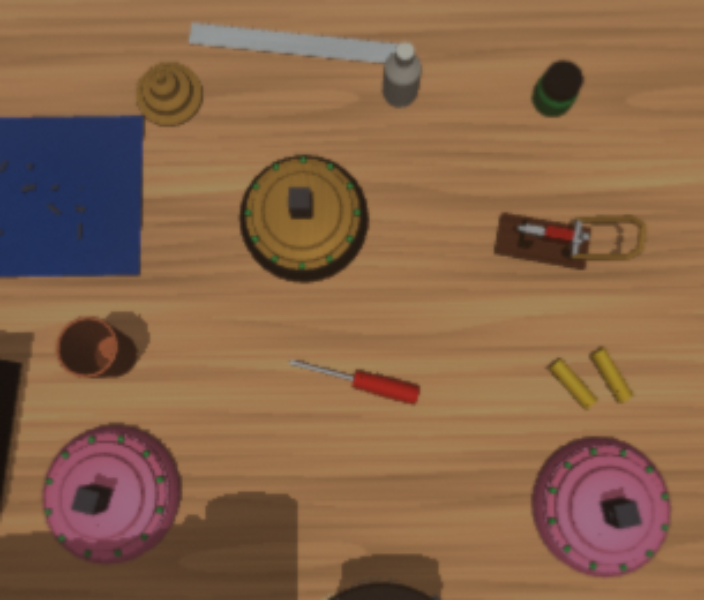

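View pics/side0b.png

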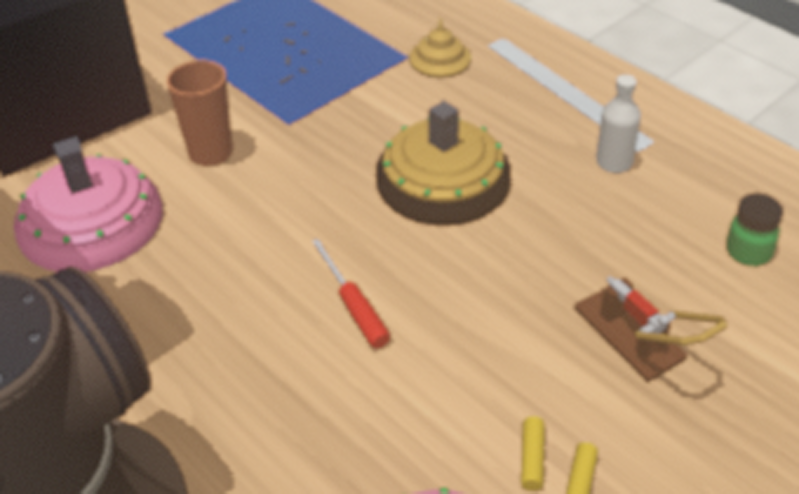

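```bash
python3 - <<'E'
import cv2,numpy as np
a=cv2.imread("pics/side0.png");b=cv2.imread("pics/top0.png")
f=lambda im,x0,y0,x1,y1,w=390,h=290:cv2.resize(im[y0:y1,x0:x1],(w,h),interpolation=cv2.INTER_CUBIC)
bright=lambda im:np.clip(im.astype(float)*2,0,255).astype(np.uint8)
cv2.imwrite("pics/z.png",np.vstack([np.hstack([f(b,265,137,329,185),f(b,384,154,448,202)]),np.hstack([f(bright(a),310,169,350,199),f(a,386,240,450,288)])]))
E
```

```text
(no output)
```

View pics/z.png

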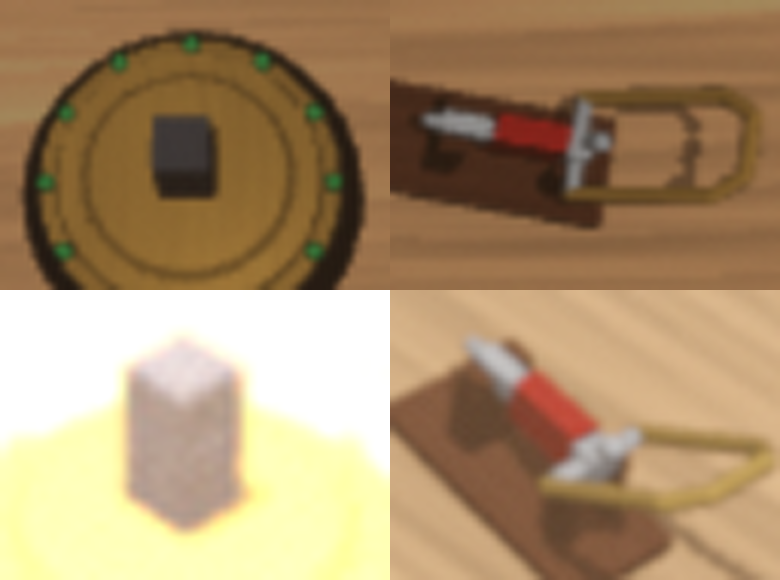

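```bash
python3 - <<'E'
import cv2,numpy as np
a=cv2.imread("pics/side0.png");b=cv2.imread("pics/top0.png")
def f(im,x0,y0,x1,y1,lo,hi):
    c=np.clip((im[y0:y1,x0:x1].astype(float)-lo)/(hi-lo)*255,0,255).astype(np.uint8)
    return cv2.resize(c,(390,390),interpolation=cv2.INTER_NEAREST)
cv2.imwrite("pics/z2.png",np.hstack([f(b,285,150,307,172,10,70),f(a,316,170,342,196,30,125)]))
print(a[174:196,320:338].mean(2).astype(int)); print(b[154:174,286:304].mean(2).astype(int))
E
```

```text
[[178 178 176 172 165 153 140 125 115 118 127 139 154 167 172 176 175 175]
 [176 176 169 155 140 126 118 115 113 112 113 119 130 144 157 169 173 175]
 [174 169 152 126 115 114 112 113 112 111 114 111 114 120 135 156 170 172]
 [177 164 134 104 102 109 110 113 112 114 111 110 107 103 116 144 166 171]
 [181 167 129  93  88  97 108 109 111 111 108 104  95  90 102 140 170 173]
 [180 164 124  87  81  88  94 101 108 104  97  91  82  82  97 140 169 175]
 [170 151 115  87  80  82  84  89  97  93  85  82  81  79  94 130 162 171]
 [156 139 110  86  82  82  83  82  84  83  77  77  81  80  93 124 149 159]
 [147 136 111  87  82  81  81  82  81  80  78  78  79  79  92 121 142 149]
 [144 136 111  88  82  82  81  81  79  80  79  81  81  81  93 122 144 148]
 [145 138 112  88  81  81  82  82  82  79  81  83  85  80  93 122 146 149]
 [148 138 112  90  81  82  82  82  81  81  84  82  81  80  94 124 147 150]
 [147 138 112  86  81  79  81  83  80  82  79  81  81  81  98 127 147 150]
 [148 139 113  86  79  82  82  82  82  80  80  81  78  81  99 127 147 150]
 [149 139 112  87  80  80  83  79  79  81  78  78 
[... 1351 characters left out ...]
 52  41  56  89  94  94]
 [ 94  96  95  91  53  43  42  42  41  42  41  42  41  37  56  89  94  94]
 [ 96  95  96  91  50  35  34  33  34  33  33  35  33  34  55  90  95  95]
 [ 96  96  96  92  64  38  33  32  32  33  32  32  34  34  56  90  95  96]
 [ 96  96  96  94  77  42  33  33  35  34  33  34  34  35  59  91  96  97]
 [ 96  97  96  97  90  55  48  47  47  48  49  48  47  52  78  93  97  96]
 [ 96  98  97  97  96  91  92  91  92  93  95  94  93  94  97  98  97  97]
 [ 97  97  96  97  97  95  96  96  96  98  99  98  98  99  99  98  99  98]
 [ 97  98  98  98  97  97  98  97  97  98  99  99  99 102 101  99 100  99]
 [ 98  99  98  98  98  98  98  97  98  98 101 100  99 101 101 100 100 100]]
```

View pics/z2.png

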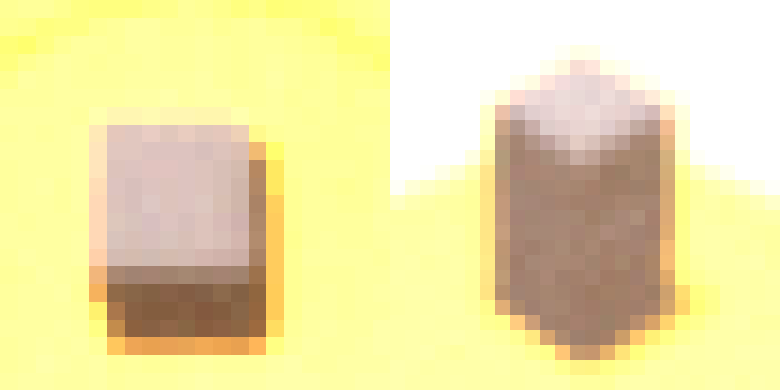

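```bash
cat > h.py <<'E'
import cv2,numpy as np
from scipy.optimize import minimize
def proj(d,P):
    M=np.linalg.inv(d["world_from_camera"]);K=np.array([[d["fx"],0,d["cx"]],[0,d["fy"],d["cy"]],[0,0,1]])
    return cv2.projectPoints(np.array(P,float).reshape(-1,3),cv2.Rodrigues(M[:3,:3])[0],M[:3,3].copy(),K,np.array(d["D"]))[0][:,0]
def ray(d,uv):
    K=np.array([[d["fx"],0,d["cx"]],[0,d["fy"],d["cy"]],[0,0,1]])
    q=cv2.undistortPoints(np.array([[uv]],float),K,np.array(d["D"]))[0,0]
    T=np.array(d["world_from_camera"]);return T[:3,3],T[:3,:3]@np.r_[q,1]
def onz(d,uv,z):
    o,v=ray(d,uv);return o+v*(z-o[2])/v[2]
def tri(d1,u1,d2,u2):
    o1,v1=ray(d1,u1);o2,v2=ray(d2,u2)
    s=np.linalg.lstsq(np.c_[v1,-v2],o2-o1,rcond=None)[0]
    a,b=o1+v1*s[0],o2+v2*s[1];return (a+b)/2,np.linalg.norm(a-b)
def shots(r,c,n):
    ds=[r.capture(c) for _ in range(n)];d=ds[0];d["avg"]=np.mean([x["frame"].astype(float) for x in ds],0);return d
def hullmask(uv,box,S=8):
    x0,y0,x1,y1=box;h=cv2.convexHull(((uv-[x0-.5,y0-.5])*S*16).astype(np.int32))
    m=np.zeros(((y1-y0)*S,(x1-x0)*S),np.uint8);cv2.fillConvexPoly(m,h,255,shift=4)
    return cv2.GaussianBlur(cv2.resize(m,(x1-x0,y1-y0),interpolation=cv2.INTER_AREA).astype(float)/255,(0,0),.6)
def box3(x,y,yaw,z0,z1,hx=.013,hy=.013):
    c,s=np.cos(yaw),np.sin(yaw)
    return np.array([[x+c*a-s*b,y+s*a+c*b,z] for a in(-hx,hx) for b in(-hy,hy) for z in(z0,z1)])
E
python3 - <<'E'
from plant import r
from h import *
import pickle
t=shots(r,"top",10);s=shots(r,"side",16)
pickle.dump((t,s),open("im0.pkl","wb"))
def red(d,lim):
    a=d["avg"];m=((a[...,0]>1.8*a[...,1])&(a[...,0]>60)).astype(np.uint8)
    n,_,st,ce=cv2.connectedComponentsWithStats(m)
    for i in range(1,n):
        if st[i,4]>15: print("red",st[i],ce[i].round(1))
print("top");red(t,0);print("side");red(s,0)
B={"t":(284,150,306,173),"s":(314,168,344,196)}
def soft(d,b,dark):
    x0,y0,x1,y1=b;g=d["avg"].mean(2)[y0:y1,x0:x1];return g
gt=soft(t,B["t"],0);gs=soft(s,B["s"],0)
mt=np.clip((92-gt)/(92-58),0,1)
g=s["avg"][B["s"][1]:B["s"][3],B["s"][0]:B["s"][2]]; sat=g.max(2)-g.min(2)
print(sat[6:24:4,4:26].astype(int))
ms=np.clip((60-sat)/(60-10),0,1)
def cost(p):
    P=box3(p[0],p[1],p[2],.058,p[3])
    return ((hullmask(proj(t,P),B["t"])-mt)**2).sum()+((hullmask(proj(s,P),B["s"])-ms)**2).sum()
p0=onz(t,(294.5,161.5),.1)
best=None
for z in(.107,.115,.123):
    q=minimize(cost,[p0[0],p0[1],0,z],method="Nelder-Mead",options=dict(initial_simplex=np.array([[p0[0],p0[1],0,z]]*5)+np.r_[np.zeros((1,4)),np.diag([.004,.004,.1,.004])],maxiter=400))
    print(q.x.round(4),q.fun)
E
```

```text
top
red [401 172  13   8  80] [406.7 175.5]
red [318 236  29  14 243] [332.  242.4]
red [584 247   5  18  40] [585.9 256.7]
red [636 246   4  11  32] [637.5 250.1]
red [ 184  260   59   59 1375] [213.2 287.3]
red [ 396  265   59   60 1185] [423.5 289. ]
red [206 280  10   7  41] [210.1 282.9]
red [426 286  10   6  33] [430.3 288.7]
red [437 315   9   8  33] [440.6 318.2]
side
red [285 250  20  28 251] [294.7 263.8]
red [406 254  14  14 101] [411.7 260.3]
[[ 77  77  78  77  76  74  69  58  44  26  13  15  27  44  60  71  75  77
   77  76  76  76]
 [ 78  78  78  73  54  25  14  12   9   8   8   9   9  10  13  16  34  63
   75  76  76  76]
 [ 94  96  96  87  58  26  17  18  18  19  19  20  20  20  20  21  36  72
   94  96  93  89]
 [100 100 100  90  61  27  18  19  19  18  19  20  19  19  19  23  45  80
   99 101 100 100]
 [101 102 101  93  68  39  23  19  19  19  20  21  21  20  20  23  39  65
   82  92  99 100]]
[ 0.5827  0.0924 -0.1479  0.1068] 34.788487730804206
[ 0.5822  0.0918 -0.1135  0.1073] 35.0213717294038
[ 0.5828  0.0922 -0.1821  0.107 ] 34.74062161304668
```

```bash
cat > fit.py <<'E'
from h import *
import pickle
t,s=pickle.load(open("im0.pkl","rb"))
B={"t":(284,150,306,173),"s":(314,168,344,196)}
def sm(d,b,lo,hi):
    x0,y0,x1,y1=b;g=d["avg"][y0:y1,x0:x1];q=g.max(2)-g.min(2)
    return np.clip((hi-q)/(hi-lo),0,1)
mt=sm(t,B["t"],15,65);ms=sm(s,B["s"],20,75)
def model(p):
    P=box3(p[0],p[1],p[2],.058,p[3])
    uo=np.array([p[4],p[5]])
    return hullmask(proj(t,P),B["t"]),hullmask(proj(s,P)+uo,B["s"])
def cost(p):
    a,b=model(p);return ((a-mt)**2).sum()+((b-ms)**2).sum()
for z in(.108,.118):
  for yaw in (-.15,.1):
    x0=np.array([.583,.092,yaw,z,0,0])
    q=minimize(cost,x0,method="Nelder-Mead",options=dict(initial_simplex=x0+np.r_[np.zeros((1,6)),np.diag([.004,.004,.15,.004,1,1])],maxiter=900,maxfev=1500))
    print(q.x.round(4),q.fun)
np.set_printoptions(linewidth=200)
a,b=model(q.x)
if 1:
    print((mt*9).astype(int));print(((a-mt)*9).astype(int));print((ms*9).astype(int));print(((b-ms)*9).astype(int))
E
python3 fit.py
```

```text
[ 0.5831  0.0921  0.0026  0.106  -0.3481 -0.7809] 5.653141386073128
[ 0.5833  0.0921  0.0042  0.1055 -0.275  -0.8298] 5.74748305397253
[ 0.5835  0.0921  0.0046  0.1056 -0.4454 -0.8275] 5.730445288182371
[ 0.5829  0.092  -0.0118  0.1054 -0.3    -1.0391] 5.82892735204422
[[0 0 0 0 0 0 0 0 0 0 0 0 0 0 0 0 0 0 0 0 0 0]
 [0 0 0 0 0 0 0 0 0 0 0 0 0 0 0 0 0 0 0 0 0 0]
 [0 0 0 0 0 0 0 0 0 0 0 0 0 0 0 0 0 0 0 0 0 0]
 [0 0 0 0 0 0 0 0 0 0 0 0 0 0 0 0 0 0 0 0 0 0]
 [0 0 0 0 0 0 0 0 0 0 0 0 0 0 0 0 0 0 0 0 0 0]
 [0 0 0 0 0 0 0 0 0 0 0 0 0 0 0 0 0 0 0 0 0 0]
 [0 0 0 0 0 0 4 6 6 6 6 6 6 6 5 0 0 0 0 0 0 0]
 [0 0 0 0 0 0 7 9 9 9 9 9 9 9 9 3 0 0 0 0 0 0]
 [0 0 0 0 0 0 7 9 9 9 9 9 9 9 9 6 0 0 0 0 0 0]
 [0 0 0 0 0 0 7 9 9 9 9 9 9 9 9 8 1 0 0 0 0 0]
 [0 0 0 0 0 0 8 9 9 9 9 9 9 9 9 8 1 0 0 0 0 0]
 [0 0 0 0 0 0 8 9 9 9 9 9 9 9 9 8 3 0 0 0 0 0]
 [0 0 0 0 0 0 8 9 9 9 9 9 9 9 9 8 3 0 0 0 0 0]
 [0 0 0 0 0 0 8 9 9 9 9 9 9 9 9 8 3 0 0 0 0 0]
 [0 0 0 0 0 0 8 9 9 9 9 9 9 9 9 8 3 0 0 0 0 0]
 [0 0 0 0 0 0 6 9 9 9 9 9 9 9 9 8 3 0 0 0 0 0]
 [0 0 0 0 0 0 5 8 8 9 9 8 9 8 8 8 3 0 0 0 0 0]
 [0 0 0 0 0 0 2 7 8 8 8 8 8 8 8
[... 5509 characters left out ...]
 0  0  0  0  0  0  2  3  0  0  0  0  0  0  0  0]
 [ 0  0  0  0  0  0  0  0  2  0  0  0  0  0  0  0  0  0  0  0  1  1  0  0  0  0  0  0  0  0]
 [ 0  0  0  0  0  0  0  0  1  0  0  0  0  0  0  0  0  0  0 -1 -1  0  0  0  0  0  0  0  0  0]
 [ 0  0  0  0  0  0  0  0  0  0  0  0  0  0  0  0  0  0 -1 -2 -1  0  0  0  0  0  0  0  0  0]
 [ 0  0  0  0  0  0  0  0  0  0  0  0  0  0  0  0 -1 -1 -1  0  0  0  0  0  0  0  0  0  0  0]
 [ 0  0  0  0  0  0  0  0  0  0  0  0  1  0  0 -1 -2  0  0  0  0  0  0  0  0  0  0  0  0  0]
 [ 0  0  0  0  0  0  0  0  0  0  0  0  0  0  0  0  0  0  0  0  0  0  0  0  0  0  0  0  0  0]
 [ 0  0  0  0  0  0  0  0  0  0  0  0  0  0  0  0  0  0  0  0  0  0  0  0  0  0  0  0  0  0]]
```

```bash
python3 - <<'E'
from h import *
import pickle
np.set_printoptions(linewidth=200)
t,s=pickle.load(open("im0.pkl","rb"))
print(s["avg"].sum(2)[178:196,322:336].astype(int))
print(t["avg"].sum(2)[155:172,296:302].astype(int))
for ph in (0,1):
  for z in (.089,.095,.101):
    x,y=.583,.092
    print(z,proj(s,[[x-.00575,y-.013,z+.00575],[x+.00575,y-.013,z+.00575],[x+.00575,y-.013,z-.00575],[x-.00575,y-.013,z-.00575],[x-.013,y-.013,z+.02]]).round(1).tolist())
  break
E
```

```text
[[387 275 268 295 318 332 336 332 326 313 287 268 309 425]
 [370 263 245 260 280 306 321 315 292 270 251 244 295 418]
 [346 258 244 247 253 269 284 279 256 241 237 238 283 393]
 [333 260 244 245 245 248 251 246 239 237 235 238 276 371]
 [333 262 244 245 245 244 241 238 237 238 236 239 276 363]
 [335 261 245 245 247 244 240 237 239 245 240 239 277 366]
 [336 261 245 246 247 247 242 238 245 252 248 243 279 369]
 [336 261 243 245 248 246 244 239 245 253 246 241 282 374]
 [337 261 241 243 245 245 244 241 242 247 240 243 294 384]
 [337 259 239 242 243 245 242 239 237 239 236 244 298 386]
 [338 260 240 242 241 242 241 237 236 235 237 241 283 365]
 [337 258 239 241 242 243 239 237 235 236 235 237 264 323]
 [355 283 248 240 241 241 240 235 235 234 235 241 267 317]
 [407 360 309 264 242 239 238 234 234 239 248 269 314 371]
 [439 425 393 337 281 249 236 232 238 262 302 340 381 424]
 [447 448 439 411 364 307 261 258 284 329 376 414 432 445]
 [451 452 451 444 426 390 345 345 374 412 431 445 448 449]
 [452 453 453 451 449 440 426 425 433 446 449 450 449 449]]
[[274 270 265 275 285 280]
 [204 203 205 244 281 280]
 [174 174 175 201 263 279]
 [172 170 167 159 201 271]
 [171 169 163 130 189 269]
 [171 169 162 126 184 268]
 [171 168 162 124 169 265]
 [171 168 162 128 168 268]
 [169 167 163 127 167 266]
 [162 161 157 125 167 267]
 [126 125 123 114 167 269]
 [101 101 100 103 167 271]
 [ 98  99  98 105 168 272]
 [100 101  99 108 179 275]
 [145 145 144 157 233 282]
 [284 279 279 283 291 292]
 [299 296 294 298 299 294]]
0.089 [[330.5, 183.3], [333.4, 181.5], [333.4, 184.7], [330.5, 186.5], [328.7, 180.5]]
0.095 [[330.5, 181.6], [333.4, 179.8], [333.4, 183.0], [330.5, 184.9], [328.7, 178.8]]
0.101 [[330.5, 179.9], [333.5, 178.1], [333.4, 181.4], [330.5, 183.2], [328.7, 177.0]]
```

```bash
python3 - <<'E'
from h import *
import pickle
from plant import r
t,s=pickle.load(open("im0.pkl","rb"))
print(tri(t,(406.7,175.5),s,(411.7,260.3)))
a=onz(t,(389.7,173.5),.05);b=onz(t,(419.3,177.7),.05);print(a,b,np.degrees(np.arctan2(*(a-b)[1::-1])))
print(onz(t,(406.7,175.5),.056), onz(s,(411.7,260.3),.052))
# model-fit red handle in both
def rm(d,b):
    x0,y0,x1,y1=b;g=d["avg"][y0:y1,x0:x1];return np.clip(((g[...,0]/(g[...,1]+1))-1.45)/(1.5),0,1)
Bt=(395,165,422,186);Bs=(398,246,428,274)
mt=rm(t,Bt);ms=rm(s,Bs);mt/=np.percentile(mt,92);ms/=np.percentile(ms,88);mt=mt.clip(0,1);ms=ms.clip(0,1)
def cost(p):
    P=box3(p[0],p[1],p[2],.039,.061,.018,.007)
    return ((hullmask(proj(t,P)+p[3:5],Bt)-mt)**2).sum()+((hullmask(proj(s,P)+p[5:7],Bs)-ms)**2).sum()+.5*(p[3:]**2).sum()
x0=np.r_[onz(t,(406.7,175.5),.056)[:2],1.43,0,0,0,0]
q=minimize(cost,x0,method="Nelder-Mead",options=dict(initial_simplex=x0+np.r_[np.zeros((1,7)),np.diag([.004,.004,.1,.5,.5,.5,.5])],maxiter=1500,maxfev=2500))
print(q.x.round(4),np.degrees(q.x[2]),q.fun)
print(r.get_state()["time_s"])
E
```

```text
(array([ 0.54571108, -0.23139638,  0.0543108 ]), np.float64(0.003569937097689556))
[ 0.55477634 -0.18428015  0.05      ] [ 0.54102665 -0.27012389  0.05      ] 80.9001581564388
[ 0.54675686 -0.23220194  0.056     ] [ 0.54579229 -0.22956635  0.052     ]
[ 0.5471 -0.2302  1.3089  0.7801 -0.0967 -0.4833  0.0921] 74.99561350138093 37.013600275131864
2.2
```

Emit:
drive_tool(commands=[{"tx": 0.5,"ty": -0.6667,"tz": 0,"turn": -0.919,"hand": 0.2},{"tx": 0.5,"ty": -0.6667,"tz": 0,"turn": -0.919,"hand": 0.2},{"tx": 0.5,"ty": -0.6667,"tz": 0,"turn": -0.919,"hand": 0.2},{"tx": 0.5,"ty": -0.6667,"tz": 0,"turn": -0.919,"hand": 0.2},{"tx": 0.5,"ty": -0.6667,"tz": 0,"turn": -0.919,"hand": 0.2},{"tx": 0.5,"ty": -0.6667,"tz": 0,"turn": -0.919,"hand": 0.2},{"tx": 0.5,"ty": -0.6667,"tz": 0,"turn": -0.919,"hand": 0.2},{"tx": 0.5,"ty": -0.6667,"tz": 0,"turn": -0.919,"hand": 0.2},{"tx": 0.5,"ty": -0.6667,"tz": 0,"turn": -0.919,"hand": 0.2},{"tx": 0.5,"ty": -0.6667,"tz": 0,"turn": -0.919,"hand": 0.2}], grip_force=20)

```text
time_s: 3.2
tcp_pos: [0.4899, 0.2462, 0.227]
eef_rot: [-180.0, 0.0, -99.3]
contact_force: [-0.1, 1.7, 0.0]
gripper_width: 0.0702
gripper_force: 0.0
```

Emit:
drive_tool(commands=[{"tx": 0.0935,"ty": -0.795,"tz": -0.1,"hand": 0.3},{"tx": 0.0935,"ty": -0.795,"tz": -0.1,"hand": 0.3},{"tx": 0.0935,"ty": -0.795,"tz": -0.1,"hand": 0.3},{"tx": 0.0935,"ty": -0.795,"tz": -0.1,"hand": 0.3},{"tx": 0.0935,"ty": -0.795,"tz": -0.1,"hand": 0.3},{"tx": 0.0935,"ty": -0.795,"tz": -0.1,"hand": 0.3},{"tx": 0.0935,"ty": -0.795,"tz": -0.1,"hand": 0.3},{"tx": 0.0935,"ty": -0.795,"tz": -0.1,"hand": 0.3},{"tx": 0.0935,"ty": -0.795,"tz": -0.1,"hand": 0.3},{"tx": 0.0935,"ty": -0.795,"tz": -0.1,"hand": 0.3}])

```text
invalid input
```

```bash
python3 - <<'E'
from plant import r
import cv2,numpy as np
from h import *
s=shots(r,"side",2);t=shots(r,"top",1)
st=r.get_state();print(st["tcp_pos"],st["eef_rot"],st["time_s"])
p=st["tcp_pos"]
print(proj(s,[p,[p[0],p[1],.05]]),proj(t,[p]))
f=lambda d,x0,y0,x1,y1:cv2.resize(d["avg"][y0:y1,x0:x1].astype(np.uint8)[:,:,::-1],(390,390),interpolation=cv2.INTER_CUBIC)
cv2.imwrite("pics/p1.png",np.hstack([f(s,371,205,451,285),f(t,366,140,446,220)]))
E
```

```text
[0.49036197 0.24543182 0.22658112] [-1.79996646e+02 -2.71190281e-03 -9.92665583e+01] 3.35
[[263.59120138 131.2796484 ]
 [269.28737604 182.7833985 ]] [[227.82356018 185.07040354]]
```

View pics/p1.png

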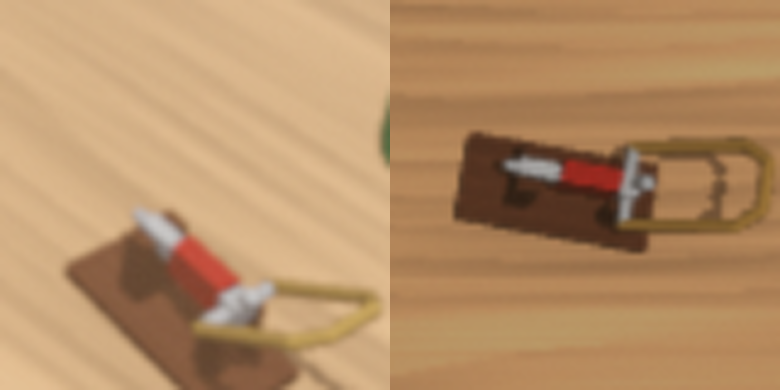

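Emit:
drive_tool(commands=[{"tx": 0.0935,"ty": -0.795,"tz": -0.1,"turn": 0,"hand": 0.3},{"tx": 0.0935,"ty": -0.795,"tz": -0.1,"turn": 0,"hand": 0.3},{"tx": 0.0935,"ty": -0.795,"tz": -0.1,"turn": 0,"hand": 0.3},{"tx": 0.0935,"ty": -0.795,"tz": -0.1,"turn": 0,"hand": 0.3},{"tx": 0.0935,"ty": -0.795,"tz": -0.1,"turn": 0,"hand": 0.3},{"tx": 0.0935,"ty": -0.795,"tz": -0.1,"turn": 0,"hand": 0.3},{"tx": 0.0935,"ty": -0.795,"tz": -0.1,"turn": 0,"hand": 0.3},{"tx": 0.0935,"ty": -0.795,"tz": -0.1,"turn": 0,"hand": 0.3},{"tx": 0.0935,"ty": -0.795,"tz": -0.1,"turn": 0,"hand": 0.3},{"tx": 0.0935,"ty": -0.795,"tz": -0.1,"turn": 0,"hand": 0.3}])

```text
time_s: 4.35
tcp_pos: [0.5454, -0.2307, 0.1661]
eef_rot: [180.0, -0.0, -98.9]
contact_force: [-0.5, 0.0, -0.6]
gripper_width: 0.061
gripper_force: 0.0
```

```bash
python3 - <<'E'
from plant import r
import cv2,numpy as np
from h import *
s=shots(r,"side",2);t=shots(r,"top",1)
st=r.get_state();print(st["tcp_pos"],st["eef_rot"],st["time_s"])
p=st["tcp_pos"]
print(proj(s,[p,[p[0],p[1],.05]]),proj(t,[p]))
f=lambda d,x0,y0,x1,y1:cv2.resize(d["avg"][y0:y1,x0:x1].astype(np.uint8)[:,:,::-1],(390,390),interpolation=cv2.INTER_CUBIC)
cv2.imwrite("pics/p2.png",np.hstack([f(s,361,195,451,285),f(t,366,140,446,220)]))
E
```

```text
[ 0.54504573 -0.22994553  0.16567374] [ 1.79923149e+02 -4.81444075e-03 -9.90553198e+01] 4.5
[[418.45147816 227.24226461]
 [411.5287736  261.09441738]] [[415.90655108 166.78562858]]
```

View pics/p2.png

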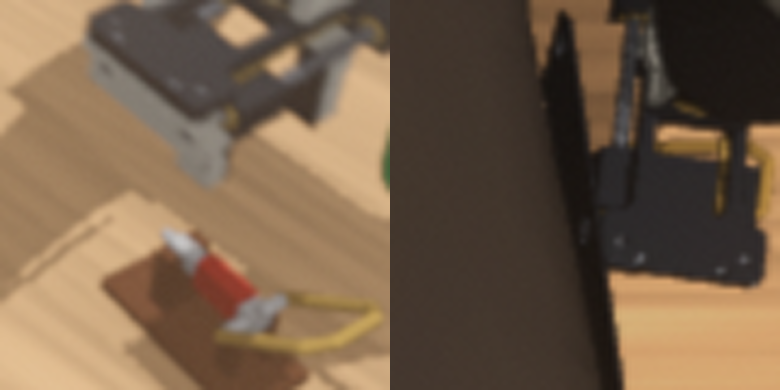

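Emit:
drive_tool(commands=[{"tx": 0,"ty": 0,"tz": -0.08,"turn": 0,"hand": 0.3},{"tx": 0,"ty": 0,"tz": -0.15,"turn": 0,"hand": 0.3},{"tx": 0,"ty": 0,"tz": -0.2,"turn": 0,"hand": 0.3},{"tx": 0,"ty": 0,"tz": -0.225,"turn": 0,"hand": 0.3},{"tx": 0,"ty": 0,"tz": -0.225,"turn": 0,"hand": 0.3},{"tx": 0,"ty": 0,"tz": -0.225,"turn": 0,"hand": 0.6},{"tx": 0,"ty": 0,"tz": -0.225,"turn": 0,"hand": 0.8},{"tx": 0,"ty": 0,"tz": -0.225,"turn": 0,"hand": 1},{"tx": 0,"ty": 0,"tz": -0.225,"turn": 0,"hand": 1},{"tx": 0,"ty": 0,"tz": -0.225,"turn": 0,"hand": 1}], grip_force=8)

```text
time_s: 5.5
tcp_pos: [0.5454, -0.2291, 0.0322]
eef_rot: [-179.9, 0.0, -99.0]
contact_force: [-0.0, -0.1, -0.6]
gripper_width: 0.0269
gripper_force: 0.0
```

Emit:
drive_tool(commands=[{"tx": 0,"ty": 0,"tz": 0,"turn": 0,"hand": 1},{"tx": 0,"ty": 0,"tz": 0,"turn": 0,"hand": 1},{"tx": 0,"ty": 0,"tz": 0,"turn": 0,"hand": 1},{"tx": 0,"ty": 0,"tz": 0,"turn": 0,"hand": 1}])

```text
time_s: 5.9
tcp_pos: [0.5457, -0.2292, 0.0318]
eef_rot: [-179.9, -0.0, -99.0]
contact_force: [1.9, -1.2, 0.6]
gripper_width: 0.0141
gripper_force: 7.9
```

Emit:
drive_tool(commands=[{"tx": 0,"ty": 0,"tz": 0,"turn": 0,"hand": 1},{"tx": 0,"ty": 0,"tz": 0,"turn": 0,"hand": 1},{"tx": 0,"ty": 0,"tz": 0.02,"turn": 0,"hand": 1},{"tx": 0,"ty": 0,"tz": 0.05,"turn": 0,"hand": 1},{"tx": 0,"ty": 0,"tz": 0.1,"turn": 0,"hand": 1},{"tx": 0,"ty": 0,"tz": 0.15,"turn": 0,"hand": 1},{"tx": 0,"ty": 0,"tz": 0.15,"turn": 0.1,"hand": 1}], grip_force=25)

```text
time_s: 6.6
tcp_pos: [0.5463, -0.2294, 0.1254]
eef_rot: [-179.8, -0.1, -90.3]
contact_force: [0.5, 0.1, -1.6]
gripper_width: 0.0135
gripper_force: 24.9
```

Emit:
drive_tool(commands=[{"tx": 0.0612,"ty": 0.389,"tz": -0.04,"turn": 0,"hand": 1},{"tx": 0.0612,"ty": 0.389,"tz": -0.04,"turn": 0,"hand": 1},{"tx": 0.0612,"ty": 0.389,"tz": -0.04,"turn": 0,"hand": 1},{"tx": 0.0612,"ty": 0.389,"tz": -0.06,"turn": 0,"hand": 1},{"tx": 0.0612,"ty": 0.389,"tz": -0.0935,"turn": 0,"hand": 1},{"tx": 0.0612,"ty": 0.389,"tz": -0.0935,"turn": 0,"hand": 1},{"tx": 0.0612,"ty": 0.389,"tz": -0.0935,"turn": 0,"hand": 1}])

```text
time_s: 7.3
tcp_pos: [0.5802, 0.0049, 0.0641]
eef_rot: [179.8, -0.1, -90.3]
contact_force: [0.1, 0.7, -0.1]
gripper_width: 0.0141
gripper_force: 24.9
```

```bash
python3 - <<'E'
from plant import r
import cv2,numpy as np
from h import *
import pickle
s=shots(r,"side",8);t=shots(r,"top",4)
st=r.get_state();print(st["tcp_pos"],st["eef_rot"],st["time_s"])
pickle.dump((t,s,st),open("im1.pkl","wb"))
f=lambda d,x0,y0,x1,y1:cv2.resize(np.clip(d["avg"][y0:y1,x0:x1]*1.5,0,255).astype(np.uint8)[:,:,::-1],(390,390),interpolation=cv2.INTER_CUBIC)
cv2.imwrite("pics/p3.png",np.hstack([f(s,306,168,346,208),f(t,280,140,350,210)]))
E
```

```text
[0.58187244 0.00411686 0.0656402 ] [-1.79984436e+02  6.55468145e-03 -9.04006435e+01] 7.9
```

View pics/p3.png

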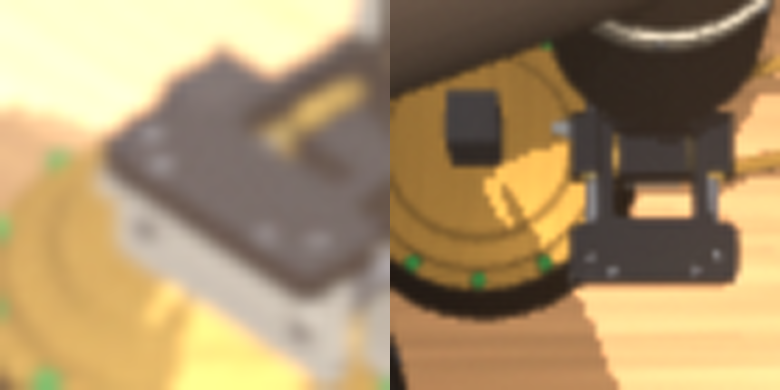

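```bash
python3 - <<'E'
from h import *
import pickle
np.set_printoptions(linewidth=200)
t,s,st=pickle.load(open("im1.pkl","rb"))
print(t["avg"].mean(2)[155:172,303:316].astype(int))
for v in (162.5,163,163.5): print(v,onz(t,(311,v),.084))
print(proj(t,[[.583,.055,.084],[.583,.079,.084],[.583,.092,.1065]]))
# spindle top-face row extents in current image
print(t["avg"].mean(2)[152:174,288:304].astype(int))
for z in(.106,.109): print(proj(t,[[.596,.092,z],[.57,.092,z],[.57,.079,.058]]))
E
```

```text
[[ 71  71  71  72  69  64  64  69  68  49  31  26  25]
 [ 71  71  71  72  71  70  61  63  70  68  50  32  26]
 [ 72  71  72  73  72  71  66  61  70  71  68  49  30]
 [ 72  71  71  73  72  72  72  65  65  71  71  65  40]
 [ 72  72  72  73  73  73  73  67  60  67  67  65  47]
 [ 72  72  72  73  73  73  74  72  60  50  40  39  40]
 [ 73  72  72  73  73  73  77  75  67  48  40  40  40]
 [ 72  72  72  74  73  75  90  93  88  60  43  40  41]
 [ 73  72  73  74  74  75  85  92  88  60  43  41  40]
 [ 73  73  73  75  74  73  69  74  77  57  43  40  40]
 [ 73  73  74  76  75  75  82  84  86  60  43  40  40]
 [ 74  75  82  84  84  87 113 116 110  62  42  41  40]
 [ 82  87 112 117 116 116 121 121 112  62  43  40  41]
 [113 116 121 122 121 121 122 121 108  62  43  41  41]
 [120 120 122 123 122 121 123 122 106  63  43  40  41]
 [122 121 123 123 122 122 124 121  96  59  43  44  47]
 [123 123 124 124 123 123 125 121  90  58  38  56  69]]
162.5 [0.58201296 0.04545916 0.084     ]
163 [0.58054684 0.04547392 0.084     ]
163.5 [0.57908132 0.04548866 0.084     ]
[[307.65145433 162.20636412]
 [299.23654399
[... 995 characters left out ...]
0  29  29  29  29  29  29  29  28  33  59  72  73  74]
 [ 73  71  50  31  28  28  28  28  28  29  28  33  60  73  76  82]
 [ 73  71  60  34  29  28  28  28  29  29  29  35  66  81  87 113]
 [ 73  73  69  44  38  38  38  38  39  39  40  58  95 114 117 120]
 [ 73  73  72  70  70  69  70  71  72  72  78 113 121 122 122 122]
 [ 74  73  73  73  74  73  73  75  77  84  89 119 124 122 123 123]
 [ 74  74  74  73  74  74  74  75  82 115 119 124 121 122 124 124]
 [ 74  74  74  73  74  74  75  75  83 118 124 122  96 116 125 125]]
[[294.16195034 155.82091025]
 [294.19150625 164.86466148]
 [299.71726614 168.95234724]]
[[294.09200392 155.52377179]
 [294.12139099 164.59278736]
 [299.71726614 168.95234724]]
```

Emit:
drive_tool(commands=[{"tx": 0.0008,"ty": 0.02,"tz": 0.0068,"turn": 0,"hand": 1},{"tx": 0.0008,"ty": 0.036,"tz": 0.0068,"turn": 0,"hand": 1},{"tx": 0.0008,"ty": 0.036,"tz": 0.0068,"turn": 0,"hand": 1},{"tx": 0.0008,"ty": 0.04,"tz": 0.0068,"turn": 0,"hand": 1},{"tx": 0.0008,"ty": 0.044,"tz": 0.0068,"turn": 0,"hand": 1},{"tx": 0.0008,"ty": 0.048,"tz": 0.0068,"turn": 0,"hand": 1},{"tx": 0.0008,"ty": 0.048,"tz": 0.0068,"turn": 0,"hand": 1},{"tx": 0.0008,"ty": 0.048,"tz": 0.0068,"turn": 0,"hand": 1}])

```text
time_s: 8.7
tcp_pos: [0.5823, 0.0331, 0.0695]
eef_rot: [180.0, -0.0, -90.4]
contact_force: [-0.3, 0.0, -1.3]
gripper_width: 0.0139
gripper_force: 24.9
```

Emit:
drive_tool(commands=[{"tx": 0,"ty": 0.003,"tz": 0,"turn": 0,"hand": 1},{"tx": 0,"ty": 0.006,"tz": 0,"turn": 0,"hand": 1},{"tx": 0,"ty": 0.006,"tz": 0,"turn": 0,"hand": 1},{"tx": 0,"ty": 0.006,"tz": 0,"turn": 0,"hand": 1}])

```text
time_s: 9.1
tcp_pos: [0.5825, 0.0368, 0.0698]
eef_rot: [-180.0, 0.0, -90.4]
contact_force: [0.1, -0.9, 1.1]
gripper_width: 0.0141
gripper_force: 24.9
```

Emit:
drive_tool(commands=[{"tx": 0,"ty": 0.0025,"tz": 0,"turn": 0,"hand": 1},{"tx": 0,"ty": 0.005,"tz": 0,"turn": 0,"hand": 1},{"tx": 0,"ty": 0.005,"tz": 0,"turn": 0,"hand": 1},{"tx": 0,"ty": 0.005,"tz": 0,"turn": 0,"hand": 1}])

```text
time_s: 9.5
tcp_pos: [0.5826, 0.0398, 0.07]
eef_rot: [-180.0, 0.0, -90.4]
contact_force: [0.1, -3.3, 5.4]
gripper_width: 0.0139
gripper_force: 25.0
```

Emit:
drive_tool(commands=[{"tx": 0,"ty": 0,"tz": 0.002,"turn": 0,"hand": 1},{"tx": 0,"ty": 0,"tz": 0.002,"turn": 0,"hand": 1},{"tx": 0,"ty": 0,"tz": 0.002,"turn": 0,"hand": 1}])

```text
time_s: 9.8
tcp_pos: [0.5822, 0.0399, 0.0705]
eef_rot: [180.0, 0.0, -90.4]
contact_force: [-0.9, -2.0, 0.3]
gripper_width: 0.0138
gripper_force: 25.0
```

Emit:
drive_tool(commands=[{"tx": 0,"ty": 0,"tz": 0.001,"turn": 0,"hand": 1},{"tx": 0,"ty": 0.0025,"tz": 0.001,"turn": 0,"hand": 1},{"tx": 0,"ty": 0.005,"tz": 0.001,"turn": 0,"hand": 1},{"tx": 0,"ty": 0.005,"tz": 0.001,"turn": 0,"hand": 1},{"tx": 0,"ty": 0.005,"tz": 0.001,"turn": 0,"hand": 1}])

```text
time_s: 10.3
tcp_pos: [0.5822, 0.0429, 0.0712]
eef_rot: [180.0, 0.0, -90.4]
contact_force: [-0.5, -0.7, -1.6]
gripper_width: 0.0139
gripper_force: 25.0
```

Emit:
drive_tool(commands=[{"tx": 0,"ty": 0.0025,"tz": 0,"turn": 0,"hand": 1},{"tx": 0,"ty": 0.005,"tz": 0,"turn": 0,"hand": 1},{"tx": 0,"ty": 0.0075,"tz": 0,"turn": 0,"hand": 1},{"tx": 0,"ty": 0.0075,"tz": 0,"turn": 0,"hand": 1},{"tx": 0,"ty": 0.0075,"tz": 0,"turn": 0,"hand": 1}])

```text
time_s: 10.8
tcp_pos: [0.5823, 0.0473, 0.0713]
eef_rot: [-180.0, 0.0, -90.4]
contact_force: [-0.6, -1.5, -0.7]
gripper_width: 0.014
gripper_force: 25.0
```

Emit:
drive_tool(commands=[{"tx": 0,"ty": 0.0025,"tz": 0,"turn": 0,"hand": 1},{"tx": 0,"ty": 0.005,"tz": 0,"turn": 0,"hand": 1},{"tx": 0,"ty": 0.0075,"tz": 0,"turn": 0,"hand": 1},{"tx": 0,"ty": 0.01,"tz": 0,"turn": 0,"hand": 1},{"tx": 0,"ty": 0.01,"tz": 0,"turn": 0,"hand": 1},{"tx": 0,"ty": 0.01,"tz": 0,"turn": 0,"hand": 1}])

```text
time_s: 11.4
tcp_pos: [0.5823, 0.0533, 0.0713]
eef_rot: [180.0, -0.0, -90.4]
contact_force: [-0.4, -0.2, -1.7]
gripper_width: 0.0138
gripper_force: 25.0
```

Emit:
drive_tool(commands=[{"tx": 0,"ty": 0.0025,"tz": 0,"turn": 0,"hand": 1},{"tx": 0,"ty": 0.005,"tz": 0,"turn": 0,"hand": 1},{"tx": 0,"ty": 0.0075,"tz": 0,"turn": 0,"hand": 1},{"tx": 0,"ty": 0.01,"tz": 0,"turn": 0,"hand": 1},{"tx": 0,"ty": 0.01,"tz": 0,"turn": 0,"hand": 1},{"tx": 0,"ty": 0.01,"tz": 0,"turn": 0,"hand": 1}])

```text
time_s: 12.0
tcp_pos: [0.5823, 0.0593, 0.0713]
eef_rot: [180.0, -0.0, -90.4]
contact_force: [0.8, -0.5, -1.7]
gripper_width: 0.0138
gripper_force: 25.0
```

Emit:
drive_tool(commands=[{"tx": 0,"ty": 0.0025,"tz": 0,"turn": 0,"hand": 1},{"tx": 0,"ty": 0.004,"tz": 0,"turn": 0,"hand": 1},{"tx": 0,"ty": 0.004,"tz": 0,"turn": 0,"hand": 1},{"tx": 0,"ty": 0.004,"tz": 0,"turn": 0,"hand": 1}])

```text
time_s: 12.4
tcp_pos: [0.5823, 0.0617, 0.0713]
eef_rot: [-180.0, -0.0, -90.4]
contact_force: [-0.6, -0.4, -0.4]
gripper_width: 0.0139
gripper_force: 25.0
```

Emit:
drive_tool(commands=[{"tx": 0,"ty": 0.0015,"tz": 0,"turn": 0,"hand": 1},{"tx": 0,"ty": 0.003,"tz": 0,"turn": 0,"hand": 1},{"tx": 0,"ty": 0.003,"tz": 0,"turn": 0,"hand": 1},{"tx": 0,"ty": 0.003,"tz": 0,"turn": 0,"hand": 1}])

```text
time_s: 12.8
tcp_pos: [0.5823, 0.0635, 0.0713]
eef_rot: [180.0, 0.0, -90.4]
contact_force: [-0.4, -0.3, -1.2]
gripper_width: 0.0135
gripper_force: 25.0
```

Emit:
drive_tool(commands=[{"tx": 0,"ty": 0.0015,"tz": 0,"turn": 0,"hand": 1},{"tx": 0,"ty": 0.0025,"tz": 0,"turn": 0,"hand": 1},{"tx": 0,"ty": 0.0025,"tz": 0,"turn": 0,"hand": 1},{"tx": 0,"ty": 0.0025,"tz": 0,"turn": 0,"hand": 1}])

```text
time_s: 13.2
tcp_pos: [0.5823, 0.0638, 0.0714]
eef_rot: [180.0, -0.1, -90.4]
contact_force: [0.8, -6.0, -0.4]
gripper_width: 0.0139
gripper_force: 25.0
```

Emit:
drive_tool(commands=[{"tx": 0,"ty": -0.001,"tz": 0,"turn": 0,"hand": 0.8},{"tx": 0,"ty": -0.001,"tz": 0,"turn": 0,"hand": 0.6},{"tx": 0,"ty": -0.001,"tz": 0,"turn": 0,"hand": 0.5},{"tx": 0,"ty": -0.001,"tz": 0,"turn": 0,"hand": 0.5},{"tx": 0,"ty": -0.001,"tz": 0.04,"turn": 0,"hand": 0.5},{"tx": 0,"ty": -0.001,"tz": 0.1,"turn": 0,"hand": 0.5},{"tx": 0,"ty": -0.001,"tz": 0.175,"turn": 0,"hand": 0.5},{"tx": 0,"ty": -0.001,"tz": 0.175,"turn": 0,"hand": 1}])

```text
time_s: 14.0
tcp_pos: [0.5859, 0.0654, 0.1831]
eef_rot: [-179.4, 0.2, -90.3]
contact_force: [1.4, 0.2, -0.1]
gripper_width: 0.0401
gripper_force: 0.0
```

Emit:
drive_tool(commands=[{"tx": 0,"ty": -0.1,"tz": 0.03,"turn": 0,"hand": 1},{"tx": 0,"ty": -0.22,"tz": 0.03,"turn": 0,"hand": 1},{"tx": 0,"ty": -0.22,"tz": 0.03,"turn": 0,"hand": 1},{"tx": 0,"ty": -0.22,"tz": 0.0,"turn": 0,"hand": 1},{"tx": 0,"ty": -0.22,"tz": 0.0,"turn": 0,"hand": 1}])

```text
time_s: 14.5
tcp_pos: [0.5809, -0.0686, 0.1744]
eef_rot: [179.8, 0.0, -90.5]
contact_force: [-0.4, -0.5, 0.8]
gripper_width: 0.0027
gripper_force: 0.0
```

```bash
python3 - <<'E'
from plant import r
import cv2,numpy as np
from h import *
s=shots(r,"side",4);t=shots(r,"top",4)
st=r.get_state();print(st["tcp_pos"],st["eef_rot"],st["time_s"])
p=np.array([.5823,.061,.0895]);e=p+[0,-.088,.054]
print("handle,hinge,ringend exp",proj(s,[p,p-[0,.024,0],e,st["tcp_pos"]]).round(1).tolist(),proj(t,[p,p-[0,.024,0],e,st["tcp_pos"]]).round(1).tolist())
f=lambda d,x0,y0,x1,y1:cv2.resize(np.clip(d["avg"][y0:y1,x0:x1]*1.4,0,255).astype(np.uint8)[:,:,::-1],(390,390),interpolation=cv2.INTER_CUBIC)
cv2.imwrite("pics/p4.png",np.hstack([f(s,305,145,385,225),f(t,280,130,360,210)]))
E
```

```text
[ 0.58260187 -0.06699929  0.17680683] [-1.79958643e+02  6.26379405e-03 -9.03181909e+01] 14.9
handle,hinge,ringend exp [[336.4, 186.9], [342.7, 190.9], [361.3, 186.3], [374.3, 183.2]] [[305.5, 162.0], [313.9, 161.9], [337.5, 156.3], [353.5, 152.5]]
```

View pics/p4.png

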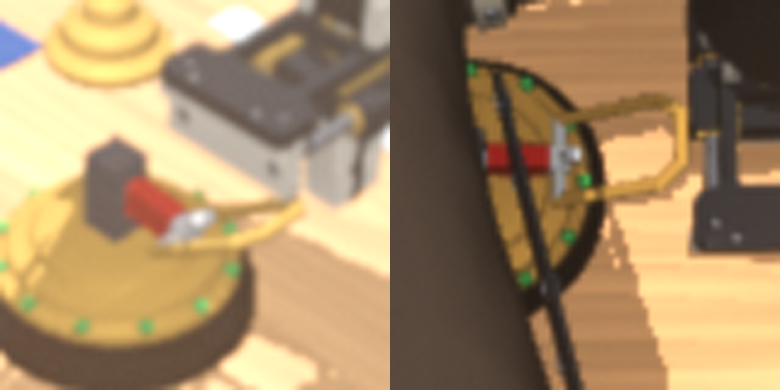

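Emit:
drive_tool(commands=[{"tx": 0,"ty": 0,"tz": -0.06,"turn": 0,"hand": 1},{"tx": 0,"ty": 0,"tz": -0.0905,"turn": 0,"hand": 1},{"tx": 0,"ty": 0.0377,"tz": -0.0855,"turn": 0,"hand": 1},{"tx": 0,"ty": 0.0627,"tz": -0.0655,"turn": 0,"hand": 1},{"tx": 0,"ty": 0.081,"tz": -0.0455,"turn": 0,"hand": 1},{"tx": 0,"ty": 0.0993,"tz": -0.037,"turn": 0,"hand": 1},{"tx": 0,"ty": 0.1143,"tz": -0.0305,"turn": 0,"hand": 1},{"tx": 0,"ty": 0.1327,"tz": -0.027,"turn": 0,"hand": 1},{"tx": 0,"ty": 0.151,"tz": -0.0247,"turn": 0,"hand": 1},{"tx": 0,"ty": 0.151,"tz": -0.0247,"turn": 0,"hand": 1}])

```text
time_s: 15.9
tcp_pos: [0.5823, 0.0243, 0.1614]
eef_rot: [-180.0, 0.0, -90.3]
contact_force: [-0.7, -0.4, -1.0]
gripper_width: 0.0005
gripper_force: 0.1
```

```bash
python3 - <<'E'
from plant import r
import cv2,numpy as np
from h import *
s=shots(r,"side",3);t=shots(r,"top",3)
st=r.get_state();print(st["tcp_pos"],st["contact_force"],st["time_s"])
e=[.5823,.037,.1705]
print(proj(s,[e,st["tcp_pos"]]).round(1).tolist(),proj(t,[e,st["tcp_pos"]]).round(1).tolist())
f=lambda d,x0,y0,x1,y1:cv2.resize(np.clip(d["avg"][y0:y1,x0:x1]*1.4,0,255).astype(np.uint8)[:,:,::-1],(390,390),interpolation=cv2.INTER_CUBIC)
cv2.imwrite("pics/p5.png",np.hstack([f(s,295,135,375,215),f(t,270,120,350,200)]))
E
```

```text
[0.58217377 0.02257422 0.16125347] [ 0.29328892 -0.95099002 -0.13327936] 16.2
[[343.5, 167.2], [347.4, 172.4]] [[313.6, 153.8], [319.1, 154.8]]
```

View pics/p5.png

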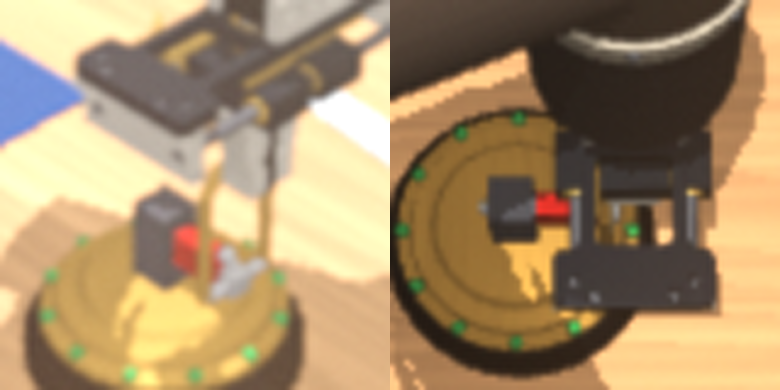

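Emit:
drive_tool(commands=[{"tx": 0,"ty": 0.0233,"tz": 0.0067,"turn": 0,"hand": 1},{"tx": 0,"ty": 0.04,"tz": 0.0033,"turn": 0,"hand": 1},{"tx": 0,"ty": 0.057,"tz": -0.0025,"turn": 0,"hand": 1},{"tx": 0,"ty": 0.0717,"tz": -0.01,"turn": 0,"hand": 1},{"tx": 0,"ty": 0.0872,"tz": -0.0192,"turn": 0,"hand": 1},{"tx": 0,"ty": 0.0872,"tz": -0.0192,"turn": 0,"hand": 1}])

```text
time_s: 16.8
tcp_pos: [0.5817, 0.0764, 0.1487]
eef_rot: [179.9, -0.0, -90.3]
contact_force: [0.0, -0.7, -0.7]
gripper_width: 0.0004
gripper_force: 0.1
```

```bash
python3 - <<'E'
from plant import r
import cv2,numpy as np
from h import *
s=shots(r,"side",3);t=shots(r,"top",3)
st=r.get_state();print(st["tcp_pos"],st["contact_force"],st["time_s"])
e=[.5823,.091,.151]
print(proj(s,[e,st["tcp_pos"]]).round(1).tolist(),proj(t,[e,st["tcp_pos"]]).round(1).tolist())
for d,c in((s,"side"),(t,"top")):
    for o in r.trace("ring",c)[:2]: print(c,round(o["score"],2),[int(v) for v in o["extent"]])
# brass pixels just ahead of finger in the top view
a=t["avg"];print((a[140:172:2,280:312:2,0]-a[140:172:2,280:312:2,2]).astype(int))
E
```

```text
[0.58241053 0.0750403  0.15018042] [-0.96467264 -0.13616635  0.50413747] 17.1
[[328.8, 164.4], [333.1, 167.1]] [[293.5, 156.1], [299.4, 156.1]]
side 0.55 [325, 166, 346, 198]
top 0.45 [295, 163, 302, 167]
[[ 10  10  10  10  10  10  10  11  11  10  11  11  11  12  13  13]
 [ 11  10  10  10  10  10  11  11  12  11  12  12  12  12  13  13]
 [ 11  11  11  10  10  11  10  11  12  11  12  12  12  12  13  13]
 [ 22  11  10  10  10  11  11  11  11  10  12  12  12  13  14  12]
 [ 23  21  10  11  11  11  11  12  11  11  12  12  13  13  12   9]
 [ 58  28   8  10  11  11  12  12  12  12  12  12  12  13  12  11]
 [ 60  29   8   8   8   9  10  11  12  11  10  10  10  10  12  12]
 [ 65  26   8   5   5  10  11  11  11  11  12  13  13  10  12  10]
 [ 63  22   5   5   5  36   6   5   9   9   9   9  10   8  10   7]
 [ 56  23   5   5   5  40   7   5   6   6   6   7   7   8  10   8]
 [ 55  33  20  21   5  37  12   9   9  10  10  11  12   7  18  36]
 [ 63  61  45   8   5  35  13  16  18  12  20  21  33  11  10   8]
 [ 64  66  64   5   5  34   8  19  65  42  44  48  50  12  10   6]
 [ 65  73  96   7   6  21  10  11  48  94  77  64  55  14   9   8]
 [ 76 106 103   8   6  48  12  13  13  23  61  74  76  16   9  10]
 [ 99 108 103   7   6  70  98  96  62  61  99 101  70  11   9   8]]
```

Emit:
drive_tool(commands=[{"tx": 0,"ty": 0.0145,"tz": -0.0092,"turn": 0,"hand": 1},{"tx": 0,"ty": 0.0312,"tz": -0.0158,"turn": 0,"hand": 1},{"tx": 0,"ty": 0.0462,"tz": -0.0258,"turn": 0,"hand": 1},{"tx": 0,"ty": 0.0462,"tz": -0.0258,"turn": 0,"hand": 1},{"tx": 0,"ty": 0.0595,"tz": -0.0383,"turn": 0,"hand": 1},{"tx": 0,"ty": 0.0712,"tz": -0.0517,"turn": 0,"hand": 1},{"tx": 0,"ty": 0.0712,"tz": -0.0517,"turn": 0,"hand": 1},{"tx": 0,"ty": 0.0712,"tz": -0.0517,"turn": 0,"hand": 1}])

```text
time_s: 18.0
tcp_pos: [0.5821, 0.1182, 0.1186]
eef_rot: [180.0, -0.0, -90.3]
contact_force: [0.6, 0.1, 0.3]
gripper_width: -0.0
gripper_force: 0.0
```

```bash
python3 - <<'E'
from plant import r
import cv2,numpy as np
from h import *
s=shots(r,"side",3);t=shots(r,"top",3)
st=r.get_state();print(st["tcp_pos"],st["contact_force"],st["time_s"])
for d,c in((s,"side"),(t,"top")):
    for o in r.trace("ring",c)[:2]: print(c,round(o["score"],2),[int(v) for v in o["extent"]])
H=np.array([.5823,.037,.088])
for deg in(0,10,20,30,45,60,90,140):
    a=np.radians(deg);e=H+[0,.084*np.cos(a),.084*np.sin(a)]
    print(deg,[proj(d,[e-[.024,0,0],e+[.024,0,0]]).round().tolist() for d in(s,t)])
f=lambda d,x0,y0,x1,y1:cv2.resize(np.clip(d["avg"][y0:y1,x0:x1]*1.4,0,255).astype(np.uint8)[:,:,::-1],(390,390),interpolation=cv2.INTER_CUBIC)
cv2.imwrite("pics/p6.png",np.hstack([f(s,290,135,370,215),f(t,270,120,350,200)]))
E
```

```text
[0.58242312 0.11784728 0.11924401] [ 0.21411011 -0.34220051 -0.00789561] 18.3
side 0.43 [319, 171, 334, 197]
top 0.59 [290, 152, 316, 170]
0 [[[315.0, 181.0], [327.0, 174.0]], [[284.0, 171.0], [284.0, 154.0]]]
10 [[[315.0, 178.0], [328.0, 170.0]], [[284.0, 169.0], [284.0, 153.0]]]
20 [[[316.0, 174.0], [329.0, 167.0]], [[285.0, 168.0], [285.0, 151.0]]]
30 [[[318.0, 171.0], [330.0, 164.0]], [[287.0, 167.0], [287.0, 150.0]]]
45 [[[321.0, 168.0], [334.0, 161.0]], [[292.0, 165.0], [292.0, 148.0]]]
60 [[[326.0, 167.0], [338.0, 160.0]], [[298.0, 164.0], [298.0, 146.0]]]
90 [[[337.0, 171.0], [350.0, 163.0]], [[314.0, 163.0], [313.0, 145.0]]]
140 [[[355.0, 191.0], [368.0, 183.0]], [[338.0, 165.0], [337.0, 148.0]]]
```

Emit:
drive_tool(commands=[{"tx": 0,"ty": 0.0067,"tz": -0.0133,"turn": 0,"hand": 1},{"tx": 0,"ty": 0.0133,"tz": -0.0267,"turn": 0,"hand": 1},{"tx": 0,"ty": 0.0133,"tz": -0.035,"turn": 0,"hand": 1},{"tx": 0,"ty": 0.0133,"tz": -0.035,"turn": 0,"hand": 1},{"tx": 0,"ty": 0.0133,"tz": -0.035,"turn": 0,"hand": 1}])

```text
time_s: 18.9
tcp_pos: [0.5822, 0.1259, 0.0976]
eef_rot: [180.0, -0.0, -90.4]
contact_force: [-0.1, -0.1, 0.9]
gripper_width: 0.0004
gripper_force: 0.1
```

Press on in small steps.

Emit:
drive_tool(commands=[{"tx": 0,"ty": 0,"tz": -0.004,"turn": 0,"hand": 1},{"tx": 0,"ty": 0,"tz": -0.0065,"turn": 0,"hand": 1},{"tx": 0,"ty": 0,"tz": -0.0065,"turn": 0,"hand": 1},{"tx": 0,"ty": 0,"tz": -0.0065,"turn": 0,"hand": 1}])

```text
time_s: 19.3
tcp_pos: [0.5824, 0.1259, 0.0942]
eef_rot: [-180.0, 0.0, -90.4]
contact_force: [-0.0, -0.4, 0.5]
gripper_width: 0.0003
gripper_force: 0.2
```

Emit:
drive_tool(commands=[{"tx": 0,"ty": 0,"tz": -0.0025,"turn": 0,"hand": 1},{"tx": 0,"ty": 0,"tz": -0.004,"turn": 0,"hand": 1},{"tx": 0,"ty": 0,"tz": -0.004,"turn": 0,"hand": 1},{"tx": 0,"ty": 0,"tz": -0.004,"turn": 0,"hand": 1}])

```text
time_s: 19.7
tcp_pos: [0.5825, 0.1261, 0.0918]
eef_rot: [-180.0, 0.0, -90.4]
contact_force: [0.6, 0.5, 1.0]
gripper_width: 0.0003
gripper_force: 0.8
```

```bash
python3 - <<'E'
from plant import r
import cv2,numpy as np
from h import *
s=shots(r,"side",3);t=shots(r,"top",3)
print(np.mean([(r.capture("top"),r.get_state()["contact_force"])[1] for _ in range(6)],0))
for d,c in((s,"side"),(t,"top")):
    for o in r.trace("ring",c)[:2]:
        m=o["pixels"];y,x=np.nonzero(m);print(c,round(o["score"],2),[int(v) for v in o["extent"]],m.sum(),"left end",x.min(),y[x==x.min()].mean())
H=np.array([.5823,.037,.088])
for deg in(0,10,20,30):
    a=np.radians(deg);print(deg,[[proj(d,[H+[-.024,k*np.cos(a),k*np.sin(a)]])[0].round(1).tolist() for k in(.0,.03,.06,.08)] for d in(s,t)])
E
```

```text
[0.21073984 1.14916691 1.84035543]
side 0.6 [318, 181, 345, 195] 94 left end 318 182.0
top 0.57 [294, 150, 311, 172] 223 left end 293 171.5
top 0.48 [292, 151, 314, 173] 102 left end 292 171.0
0 [[[336.5, 195.4], [328.7, 190.3], [321.1, 185.3], [316.1, 182.1]], [[314.0, 170.2], [303.4, 170.4], [292.9, 170.5], [285.8, 170.6]]]
10 [[[336.5, 195.4], [328.8, 188.9], [321.3, 182.6], [316.3, 178.4]], [[314.0, 170.2], [303.5, 169.9], [292.9, 169.6], [285.8, 169.4]]]
20 [[[336.5, 195.4], [329.2, 187.7], [321.9, 180.1], [317.2, 175.2]], [[314.0, 170.2], [303.9, 169.5], [293.6, 168.7], [286.7, 168.2]]]
30 [[[336.5, 195.4], [329.8, 186.7], [323.1, 178.1], [318.6, 172.5]], [[314.0, 170.2], [304.7, 169.1], [295.0, 167.9], [288.4, 167.1]]]
```

Emit:
drive_tool(commands=[{"tx": 0,"ty": 0,"tz": -0.002,"turn": 0,"hand": 1},{"tx": 0,"ty": 0,"tz": -0.004,"turn": 0,"hand": 1},{"tx": 0,"ty": 0,"tz": -0.004,"turn": 0,"hand": 1},{"tx": 0,"ty": 0,"tz": -0.004,"turn": 0,"hand": 1}])

```text
time_s: 20.8
tcp_pos: [0.5824, 0.1261, 0.0893]
eef_rot: [-180.0, 0.0, -90.4]
contact_force: [0.3, 1.8, 3.2]
gripper_width: 0.0002
gripper_force: 1.4
```

Emit:
drive_tool(commands=[{"tx": 0,"ty": 0,"tz": -0.001,"turn": 0,"hand": 1},{"tx": 0,"ty": 0,"tz": -0.002,"turn": 0,"hand": 1},{"tx": 0,"ty": 0,"tz": -0.002,"turn": 0,"hand": 1},{"tx": 0,"ty": 0,"tz": -0.002,"turn": 0,"hand": 1}])

```text
time_s: 21.2
tcp_pos: [0.5824, 0.126, 0.0881]
eef_rot: [-180.0, 0.0, -90.4]
contact_force: [-0.0, 2.6, 3.6]
gripper_width: 0.0005
gripper_force: 1.6
```

```bash
python3 - <<'E'
from plant import r
import cv2,numpy as np
from h import *
s=shots(r,"side",4);t=shots(r,"top",2)
for d in(s,t):
    a=d["avg"];m=((a[...,0]>1.8*a[...,1])&(a[...,0]>50)).astype(np.uint8)
    n,_,st,ce=cv2.connectedComponentsWithStats(m)
    print([(st[i].tolist(),ce[i].round(1).tolist()) for i in range(1,n) if st[i,4]>12 and 295<ce[i][0]<350 and ce[i][1]<215])
p=np.array([.5823,.061,.0895])
for y in(0,-.003,-.006):
    print(y,proj(s,box3(p[0],p[1]+y,1.5708,p[2]-.011,p[2]+.011,.018,.007)).round(1).tolist())
f=lambda d,x0,y0,x1,y1:cv2.resize(np.clip(d["avg"][y0:y1,x0:x1]*1.4,0,255).astype(np.uint8)[:,:,::-1],(390,390),interpolation=cv2.INTER_CUBIC)
cv2.imwrite("pics/p7.png",np.hstack([f(s,305,165,350,210),f(t,270,130,330,190)]))
print(r.get_state()["contact_force"],r.get_state()["time_s"])
E
```

```text
[([331, 180, 11, 11, 79], [335.2, 184.9])]
[([299, 159, 13, 7, 81], [305.0, 161.7])]
0 [[342.8, 191.8], [343.0, 185.7], [339.2, 194.1], [339.4, 188.0], [333.5, 185.9], [333.6, 179.8], [329.9, 188.2], [330.0, 182.0]]
-0.003 [[343.5, 192.3], [343.8, 186.2], [340.0, 194.6], [340.2, 188.5], [334.2, 186.4], [334.3, 180.3], [330.7, 188.7], [330.8, 182.5]]
-0.006 [[344.3, 192.8], [344.6, 186.7], [340.8, 195.2], [341.0, 189.0], [335.0, 186.9], [335.1, 180.8], [331.5, 189.1], [331.6, 183.0]]
[0.51940699 2.3908558  3.55338825] 21.5
```

View pics/p7.png

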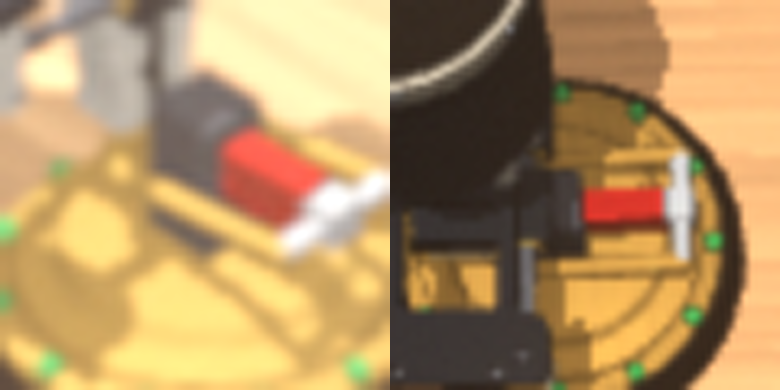

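Emit:
drive_tool(commands=[{"tx": 0,"ty": 0,"tz": -0.0015,"turn": 0,"hand": 1},{"tx": 0,"ty": 0,"tz": -0.003,"turn": 0,"hand": 1},{"tx": 0,"ty": 0,"tz": -0.003,"turn": 0,"hand": 1},{"tx": 0,"ty": 0,"tz": -0.003,"turn": 0,"hand": 1}])

```text
time_s: 21.9
tcp_pos: [0.5824, 0.126, 0.0864]
eef_rot: [-180.0, -0.0, -90.4]
contact_force: [0.9, 1.5, 4.7]
gripper_width: 0.0007
gripper_force: 2.3
```

Emit:
drive_tool(commands=[{"tx": 0,"ty": 0,"tz": -0.0015,"turn": 0,"hand": 1},{"tx": 0,"ty": 0,"tz": -0.003,"turn": 0,"hand": 1},{"tx": 0,"ty": 0,"tz": -0.003,"turn": 0,"hand": 1},{"tx": 0,"ty": 0,"tz": -0.003,"turn": 0,"hand": 1}])

```text
time_s: 22.3
tcp_pos: [0.5825, 0.1259, 0.0847]
eef_rot: [-180.0, -0.0, -90.4]
contact_force: [0.3, 1.3, 6.4]
gripper_width: 0.0007
gripper_force: 2.9
```

```bash
python3 - <<'E'
from plant import r
import numpy as np
from h import *
F=[];
for _ in range(4): d=r.capture("side");F.append(r.get_state()["contact_force"])
print(np.mean(F,0),r.get_state()["tcp_pos"])
for o in r.trace("ring","side")[:2]:
    y,x=np.nonzero(o["pixels"]);print(o["score"],o["extent"],x.min(),y[x==x.min()].mean(),np.polyfit(x,y,1))
E
```

```text
[0.26564952 1.32308608 5.98272978] [0.58244729 0.12583945 0.08477416]
```

Emit:
drive_tool(commands=[{"tx": 0,"ty": 0,"tz": -0.0015,"turn": 0,"hand": 1},{"tx": 0,"ty": 0,"tz": -0.003,"turn": 0,"hand": 1},{"tx": 0,"ty": 0,"tz": -0.003,"turn": 0,"hand": 1}])

```text
time_s: 22.85
tcp_pos: [0.5825, 0.1257, 0.083]
eef_rot: [-180.0, -0.0, -90.4]
contact_force: [-0.2, -0.0, 6.7]
gripper_width: 0.0006
gripper_force: 3.6
```

Emit:
drive_tool(commands=[{"tx": 0,"ty": 0,"tz": 0.01,"turn": 0,"hand": 1},{"tx": 0,"ty": 0,"tz": 0.05,"turn": 0,"hand": 1},{"tx": 0,"ty": 0,"tz": 0.13,"turn": 0,"hand": 1},{"tx": 0,"ty": 0,"tz": 0.2,"turn": 0,"hand": 1},{"tx": 0,"ty": 0.15,"tz": 0.25,"turn": 0,"hand": 1},{"tx": 0,"ty": 0.25,"tz": 0.25,"turn": 0,"hand": 1},{"tx": 0,"ty": 0.35,"tz": 0.25,"turn": 0,"hand": 1},{"tx": 0,"ty": 0.35,"tz": 0.25,"turn": 0,"hand": 1}])

```text
time_s: 23.65
tcp_pos: [0.5814, 0.3237, 0.2318]
eef_rot: [179.9, -0.0, -90.4]
contact_force: [0.8, 0.7, -0.1]
gripper_width: 0.0006
gripper_force: 0.0
```

```bash
python3 - <<'E'
from plant import r
import numpy as np,cv2
from h import *
s=shots(r,"side",3);t=shots(r,"top",3);np.set_printoptions(linewidth=200)
for d,c in((s,"side"),(t,"top")):
  for o in r.trace("ring",c)[:2]:
    y,x=np.nonzero(o["pixels"]);print(c,round(o["score"],2),o["extent"],len(x),x.min(),y[x==x.min()].mean())
  a=d["avg"];m=((a[...,0]>1.8*a[...,1])&(a[...,0]>50)).astype(np.uint8)
  n,_,st,ce=cv2.connectedComponentsWithStats(m)
  print([(st[i].tolist(),ce[i].round(1).tolist()) for i in range(1,n) if st[i,4]>12 and 295<ce[i][0]<350 and ce[i][1]<215])
print(r.get_state()["tcp_pos"],r.get_state()["time_s"])
print((s["avg"][162:200,306:346,0]-s["avg"][162:200,306:346,2]).astype(int)[::2,::2])
E
```

```text
side 0.7 [318.6, 170.8, 344.0, 199.1] 126 318 177.0
[([332, 181, 11, 12, 76], [336.3, 186.4])]
top 0.71 [286.2, 151.8, 314.1, 171.1] 217 284 161.0
[([300, 159, 13, 6, 78], [306.0, 161.5])]
[0.58221715 0.32133274 0.23168906] 24.05
[[ 63  65  64  63  63  63  64  63  65  70  72  76  77  71  75  75  75  75  75  75]
 [ 63  62  64  64  63  63  63  63  63  63  63  70  76  76  76  76  76  76  75  74]
 [ 64  63  64  63  64  64  63  63  64  67  73  76  75  76  76  76  76  77  76  76]
 [ 63  64  65  63  64  64  68  71  73  76  77  77  77  76  75  76  77  77  77  77]
 [ 66  67  65  66  69  73  76  77  77  82  87  82  79  77  77  75  75  76  76  77]
 [ 75  76  77  77  77  78  77  80  90  95  87  75  93  91  79  76  77  75  76  77]
 [ 78  78  78  78  77  77  84  96  87  57  34  10  25  72  93  79  76  76  75  75]
 [ 77  78  78  78  78  78  97  85  56  11   7   7   7  10  53  97  82  77  77  77]
 [ 75  76  77  79  78  78  93  90  53  13   8   7   9  12  30  83  98  86  77  77]
 [ 77  76  75  77  79  79  87  93  50  16  16  13  16  24  54  75  83  98  90  78]
 [ 76  77  76  74  77  86  94  96 100  59  17  18  25  92 131 118  96  90  97  93]
 [ 78  77  67  59  97 100 101  98  93 101  72  21  32  96 130 133 129 108  92  95]
 [ 77  80  93 100 101 101 103 101  65  74 101  87  42  81  94 118 133 133 122  97]
 [ 81  95 102  97 101 103 103  99  50  22  63  99  97  87  86  87 102 125  73  28]
 [ 65 103 100  98 104 104 104  97  49  22  19  52  97 101  86  87  88  52   7   3]
 [ 71 102  99 101 104 104 103 100  81  61  29  19  46  92 104  92  81  25   4   6]
 [ 98 104 100  99 103 104 103 102 101  94  77  52  79  97  94 101  44   3   7  14]
 [ 98 105 102  97 102 103 103 104 104 104 101  87  86 101 102  94  70  33  61  64]
 [ 79 104 104  96  96 104 105 104 104 103 104 104  96  85  95 103  99  86  79  80]]
```

```bash
python3 - <<'E'
from plant import r
import numpy as np,cv2
from h import *
im=cv2.imread("pics/p4.png")[:,:390,::-1].astype(float)
s=shots(r,"side",4);t=shots(r,"top",4)
cur=cv2.resize(np.clip(s["avg"][145:225,305:385]*1.4,0,255).astype(np.uint8),(390,390),interpolation=cv2.INTER_CUBIC).astype(float)
for a in(im,cur):
    m=((a[...,0]>1.8*a[...,1])&(a[...,0]>90));m[:, :100]=0
    y,x=np.nonzero(m);print(x.mean(),y.mean(),x.min(),x.max(),y.min(),y.max(),m.sum())
a=t["avg"];np.set_printoptions(linewidth=200)
print(a[156:168,276:322,0].astype(int)[:, ::1]);print((a[...,0]/(a[...,1]+1))[158:166,294:304].round(1))
for y in(0,-.002,-.004):
    p=[.5823,.061+y,.0895];print(proj(t,[[p[0],p[1]+.018,p[2]+.011],[.5823,.079,.1095],[.5823,.112+y,.0895]]).round(2).tolist())
print((s["avg"][...,0]/(s["avg"][...,1]+1))[176:192,326:338].round(1))
E
```

```text
150.18615879828326 204.59817596566523 126 181 178 232 1864
153.7 203.46927374301677 130 185 176 231 1790
[[ 74 117 144 147 143 127 119 140 140 147 141 122 101  97  79  76  78  85  86  86  85  85  88 118 143 144 143 143 141 140 142 141 138 109 115 137 138 126 148 131  72  71  68  47  53  98]
 [122 143 146 146 139 120 133 145 142 150 126  93  96  96  74  69  70  71  71  71  71  71  73 100 140 149 148 148 146 147 149 147 144 123 109 136 139 125 146 133  92 118  90  51  43  67]
 [137 147 146 141 124 127 144 147 139 150 127 101  99 103  75  69  69  69  69  69  69  69  69  76 109 144 149 148 148 148 149 149 145 122 110 119 127 126 146 138 109 130 122  65  44  55]
 [150 148 144 129 112 141 147 147 135 149 127 102 104 133  83  69  68  68  69  69  68  69  67  64 116 145 150 150 150 151 151 151 150 143 141 143 149 150 152 152 147 136 128  88  50  48]
 [151 149 145 131 120 144 148 147 133 148 129 100 102 120  79  69  68  69  69  69  68  68  67  72 126 144 146 145 144 146 147 146 146 146 146 148 152 153 153 153 150 119 127 108  58  43]
 [150 148 141 120 134 146 148 147 131 148 130  90 100 107  7
[... 1874 characters left out ...]
1.1 1.1 1.1 1.1 1.1 1.2 1.2 1.2 1.2]
 [1.1 1.1 1.1 1.1 1.1 1.1 1.1 1.1 1.2 1.2 1.2 1.2]
 [1.1 1.1 1.1 1.1 1.1 1.1 1.2 1.4 1.4 1.2 1.2 1.2]
 [1.1 1.1 1.1 1.1 1.1 1.2 1.6 2.  2.  1.6 1.3 1.2]
 [1.1 1.1 1.1 1.1 1.2 1.5 2.  2.4 2.4 2.2 1.7 1.5]
 [1.2 1.1 1.1 1.1 1.3 1.6 2.1 2.5 2.5 2.5 2.3 2. ]
 [1.2 1.2 1.1 1.2 1.3 1.6 2.1 2.4 2.5 2.5 2.5 2.4]
 [1.2 1.2 1.2 1.2 1.3 1.6 2.  2.2 2.3 2.4 2.5 2.5]
 [1.2 1.2 1.2 1.2 1.3 1.7 2.  2.1 2.1 2.2 2.4 2.5]
 [1.2 1.2 1.2 1.2 1.3 1.7 2.  2.1 2.  2.1 2.2 2.4]
 [1.2 1.2 1.2 1.2 1.2 1.4 1.7 2.  2.1 2.1 2.1 2.2]
 [1.2 1.2 1.2 1.2 1.2 1.3 1.4 1.7 2.  2.1 2.1 2. ]
 [1.1 1.2 1.2 1.2 1.2 1.2 1.2 1.3 1.5 1.9 2.1 2.1]
 [1.1 1.1 1.2 1.2 1.2 1.2 1.2 1.2 1.3 1.5 1.9 2.1]]
```

Emit:
drive_tool(commands=[{"tx": 0,"ty": -0.61,"tz": 0,"turn": 0,"hand": 1},{"tx": 0,"ty": -0.61,"tz": 0,"turn": 0,"hand": 1},{"tx": 0,"ty": -0.61,"tz": 0,"turn": 0,"hand": 1},{"tx": 0,"ty": -0.61,"tz": 0,"turn": 0,"hand": 1},{"tx": 0,"ty": -0.61,"tz": 0,"turn": 0,"hand": 1},{"tx": 0,"ty": -0.61,"tz": 0,"turn": 0,"hand": 1},{"tx": 0,"ty": -0.61,"tz": 0,"turn": 0,"hand": 1},{"tx": 0,"ty": -0.61,"tz": 0,"turn": 0,"hand": 1},{"tx": 0,"ty": -0.61,"tz": -0.05,"turn": 0,"hand": 1}])

```text
time_s: 25.35
tcp_pos: [0.5847, -0.0457, 0.2056]
eef_rot: [-179.6, 0.0, -90.5]
contact_force: [0.5, 0.6, -0.0]
gripper_width: 0.0006
gripper_force: 0.0
```

Emit:
drive_tool(commands=[{"tx": 0,"ty": 0,"tz": -0.1,"turn": 0,"hand": 1},{"tx": 0,"ty": 0,"tz": -0.17,"turn": 0,"hand": 1},{"tx": 0,"ty": 0,"tz": -0.206,"turn": 0,"hand": 1},{"tx": 0,"ty": 0.02,"tz": -0.206,"turn": 0,"hand": 1},{"tx": 0,"ty": 0.04,"tz": -0.206,"turn": 0,"hand": 1},{"tx": 0,"ty": 0.05,"tz": -0.206,"turn": 0,"hand": 1},{"tx": 0,"ty": 0.055,"tz": -0.206,"turn": 0,"hand": 1},{"tx": 0,"ty": 0.055,"tz": -0.206,"turn": 0,"hand": 1}])

```text
time_s: 26.15
tcp_pos: [0.583, -0.0093, 0.0796]
eef_rot: [-179.9, 0.0, -90.3]
contact_force: [-0.1, 0.6, 0.3]
gripper_width: 0.0004
gripper_force: 0.0
```

Emit:
drive_tool(commands=[{"tx": 0,"ty": 0.01,"tz": 0,"turn": 0,"hand": 1},{"tx": 0,"ty": 0.015,"tz": 0,"turn": 0,"hand": 1},{"tx": 0,"ty": 0.02,"tz": 0,"turn": 0,"hand": 1},{"tx": 0,"ty": 0.02,"tz": 0,"turn": 0,"hand": 1},{"tx": 0,"ty": 0.02,"tz": 0,"turn": 0,"hand": 1}])

```text
time_s: 26.65
tcp_pos: [0.5822, 0.0017, 0.0781]
eef_rot: [180.0, -0.0, -90.4]
contact_force: [-0.1, -0.5, -0.6]
gripper_width: 0.0003
gripper_force: 0.0
```

Emit:
drive_tool(commands=[{"tx": 0,"ty": 0.003,"tz": 0,"turn": 0,"hand": 1},{"tx": 0,"ty": 0.006,"tz": 0,"turn": 0,"hand": 1},{"tx": 0,"ty": 0.006,"tz": 0,"turn": 0,"hand": 1},{"tx": 0,"ty": 0.006,"tz": 0,"turn": 0,"hand": 1}])

```text
time_s: 27.05
tcp_pos: [0.5823, 0.0054, 0.0782]
eef_rot: [180.0, -0.0, -90.4]
contact_force: [0.3, -0.4, -0.8]
gripper_width: 0.0003
gripper_force: 0.0
```

Emit:
drive_tool(commands=[{"tx": 0,"ty": 0.003,"tz": 0,"turn": 0,"hand": 1},{"tx": 0,"ty": 0.006,"tz": 0,"turn": 0,"hand": 1},{"tx": 0,"ty": 0.006,"tz": 0,"turn": 0,"hand": 1},{"tx": 0,"ty": 0.006,"tz": 0,"turn": 0,"hand": 1}])

```text
time_s: 27.45
tcp_pos: [0.5823, 0.009, 0.0782]
eef_rot: [180.0, -0.0, -90.4]
contact_force: [-0.7, 0.3, 0.0]
gripper_width: 0.0003
gripper_force: 0.0
```

Emit:
drive_tool(commands=[{"tx": 0,"ty": 0.003,"tz": 0,"turn": 0,"hand": 1},{"tx": 0,"ty": 0.006,"tz": 0,"turn": 0,"hand": 1},{"tx": 0,"ty": 0.006,"tz": 0,"turn": 0,"hand": 1},{"tx": 0,"ty": 0.006,"tz": 0,"turn": 0,"hand": 1}])

```text
time_s: 27.85
tcp_pos: [0.5823, 0.0126, 0.0782]
eef_rot: [180.0, -0.0, -90.4]
contact_force: [-0.0, 0.1, 0.3]
gripper_width: 0.0005
gripper_force: 0.0
```

Emit:
drive_tool(commands=[{"tx": 0,"ty": 0.002,"tz": 0,"turn": 0,"hand": 1},{"tx": 0,"ty": 0.004,"tz": 0,"turn": 0,"hand": 1},{"tx": 0,"ty": 0.004,"tz": 0,"turn": 0,"hand": 1},{"tx": 0,"ty": 0.004,"tz": 0,"turn": 0,"hand": 1}])

```text
time_s: 28.25
tcp_pos: [0.5823, 0.015, 0.0782]
eef_rot: [180.0, -0.0, -90.4]
contact_force: [0.0, -0.3, 0.8]
gripper_width: 0.0004
gripper_force: 0.0
```

Emit:
drive_tool(commands=[{"tx": 0,"ty": 0.002,"tz": 0,"turn": 0,"hand": 1},{"tx": 0,"ty": 0.004,"tz": 0,"turn": 0,"hand": 1},{"tx": 0,"ty": 0.004,"tz": 0,"turn": 0,"hand": 1},{"tx": 0,"ty": 0.004,"tz": 0,"turn": 0,"hand": 1}])

```text
time_s: 28.65
tcp_pos: [0.5823, 0.0174, 0.0782]
eef_rot: [-180.0, 0.0, -90.4]
contact_force: [-0.8, -0.3, -0.3]
gripper_width: 0.0003
gripper_force: 0.0
```

Emit:
drive_tool(commands=[{"tx": 0,"ty": 0.002,"tz": 0,"turn": 0,"hand": 1},{"tx": 0,"ty": 0.004,"tz": 0,"turn": 0,"hand": 1},{"tx": 0,"ty": 0.004,"tz": 0,"turn": 0,"hand": 1}])

```text
time_s: 28.95
tcp_pos: [0.5822, 0.0196, 0.0783]
eef_rot: [180.0, -0.0, -90.4]
contact_force: [0.2, -1.3, 0.1]
gripper_width: 0.0006
gripper_force: 0.9
```

Emit:
drive_tool(commands=[{"tx": 0,"ty": 0.002,"tz": 0,"turn": 0,"hand": 1},{"tx": 0,"ty": 0.003,"tz": 0,"turn": 0,"hand": 1},{"tx": 0,"ty": 0.003,"tz": 0,"turn": 0,"hand": 1}])

```text
time_s: 29.25
tcp_pos: [0.5819, 0.0202, 0.0783]
eef_rot: [179.9, -0.1, -90.4]
contact_force: [0.9, -9.3, 1.4]
gripper_width: 0.0006
gripper_force: 4.0
```

```bash
python3 - <<'E'
from plant import r
import numpy as np,cv2
from h import *
s=shots(r,"side",2);t=shots(r,"top",3)
for d in(s,t):
  a=d["avg"];m=((a[...,0]>1.8*a[...,1])&(a[...,0]>50)).astype(np.uint8)
  n,_,st,ce=cv2.connectedComponentsWithStats(m)
  print([(st[i].tolist(),ce[i].round(1).tolist()) for i in range(1,n) if st[i,4]>12 and 295<ce[i][0]<350 and ce[i][1]<215])
print(r.get_state()["contact_force"],r.get_state()["tcp_pos"])
a=t["avg"];np.set_printoptions(linewidth=200)
print(a[158:166,296:332,0].astype(int))
E
```

```text
[]
[([300, 159, 6, 7, 39], [302.5, 161.8])]
[-0.37002041 -7.2409662   0.80078118] [0.58192775 0.02016588 0.07830068]
[[ 46  46  48  67 101 104 103 106 103  98  47  34  34  35  34  32  32  33  33  33  33  34  34  34  34  35  35  35  36  36  37  36  37  37  38  39]
 [ 46  46  45  49  99 103 104 114 105  99  48  35  36  40  37  36  35  33  33  33  34  34  35  35  35  35  35  35  36  36  36  36  37  38  39  39]
 [ 46  46  46  53  98 102 101 103 101  96  48  41  41  42  39  41  41  36  34  34  33  34  34  34  34  34  35  35  36  37  37  37  39  39  39  40]
 [ 46  46  49  69 100 102 101 101 101  97  52  43  42  42  41  42  43  38  35  34  34  33  34  34  34  34  35  35  36  36  37  38  40  39  39  40]
 [ 46  46  48  72 104 105 104 104 102  96  52  43  43  43  42  43  43  42  44  37  36  34  34  35  35  36  36  36  37  37  37  39  41  41  43  43]
 [ 46  46  48  71 109 109 106 105 102  87  49  42  42  43  42  43  45  55  65  48  43  39  38  39  38  39  39  39  39  40  42  55  48  47  45  46]
 [ 45  45  46  50  66  67  68  68  68  64  44  42  43  43  42  43  47  68  72  50  45  44  44  44  44  45  45  46  46  46  49  69  52  48  45  47]
 [ 39  39  39  41  67  74  75  80  93  91  51  43  43  43  43  43  47  72  84  53  45  45  45  46  45  46  45  46  46  46  50  71  52  47  45  48]]
```

Emit:
drive_tool(commands=[{"tx": 0,"ty": -0.02,"tz": 0,"turn": 0,"hand": 1},{"tx": 0,"ty": -0.1,"tz": 0,"turn": 0,"hand": 1},{"tx": 0,"ty": -0.17,"tz": 0.05,"turn": 0,"hand": 1},{"tx": 0,"ty": -0.25,"tz": 0.12,"turn": 0,"hand": 1},{"tx": 0,"ty": -0.3,"tz": 0.2,"turn": 0,"hand": 1},{"tx": 0,"ty": -0.35,"tz": 0.25,"turn": 0,"hand": 1},{"tx": 0,"ty": -0.35,"tz": 0.25,"turn": 0,"hand": 1},{"tx": 0,"ty": -0.35,"tz": 0.25,"turn": 0,"hand": 1}])

```text
time_s: 30.3
tcp_pos: [0.583, -0.1901, 0.2302]
eef_rot: [-179.8, 0.0, -90.5]
contact_force: [-0.4, 0.4, -0.4]
gripper_width: 0.0002
gripper_force: 0.0
```

```bash
python3 - <<'E'
from plant import r
import numpy as np,cv2
from h import *
s=shots(r,"side",4);t=shots(r,"top",4)
for d,c in((s,"side"),(t,"top")):
  for o in r.trace("ring",c)[:1]:
    y,x=np.nonzero(o["pixels"]);print(c,round(o["score"],2),o["extent"],len(x))
im=cv2.imread("pics/p4.png")[:,:390,::-1].astype(float)
cur=cv2.resize(np.clip(s["avg"][145:225,305:385]*1.4,0,255).astype(np.uint8),(390,390),interpolation=cv2.INTER_CUBIC).astype(float)
for a in(im,cur):
    m=((a[...,0]>1.8*a[...,1])&(a[...,0]>90));m[:, :100]=0
    y,x=np.nonzero(m);print(x.mean(),y.mean(),x.min(),x.max(),y.min(),y.max(),m.sum())
a=t["avg"];print((a[...,0]/(a[...,1]+1))[159:164,296:304].round(1))
print(r.get_state()["tcp_pos"],r.get_state()["time_s"])
# edge-on pin geometry: predicted ring corner in side for tilts
H=np.array([.5823,.092,.0895])
for tilt in(0,3.5):
  for q in(0,.06,.12):
    c=np.radians(tilt);hx=-.055
    e=[(hx+.084*np.cos(q)),.084*np.sin(q)]
    P=[[H[0]+sx,H[1]+e[0]*np.cos(c)-e[1]*np.sin(c),H[2]+e[0]*np.sin(c)+e[1]*np.cos(c)] for sx in(-.02,.02)]
    print(tilt,q,proj(s,P).round(1).tolist(),proj(t,P).round(1).tolist())
E
```

```text
side 0.75 [317.1, 170.3, 344.6, 199.1] 163
150.18615879828326 204.59817596566523 126 181 178 232 1864
152.03193832599118 202.8089207048458 128 184 175 231 1816
[[1.3 1.2 1.1 1.4 2.7 2.1 1.4 1.3]
 [1.3 1.2 1.1 1.4 3.3 2.4 1.4 1.2]
 [1.3 1.2 1.1 1.3 3.2 2.4 1.4 1.2]
 [1.3 1.2 1.1 1.3 3.1 2.3 1.3 1.3]
 [1.3 1.2 1.1 1.3 3.1 2.1 1.3 1.3]]
[ 0.5823064  -0.18791948  0.22771035] 30.8
0 0 [[316.1, 180.4], [326.2, 174.3]] [[284.3, 169.1], [284.3, 155.4]]
0 0.06 [[316.1, 179.0], [326.3, 172.9]] [[284.2, 168.7], [284.2, 154.9]]
0 0.12 [[316.2, 177.7], [326.4, 171.5]] [[284.2, 168.2], [284.2, 154.4]]
3.5 0 [[316.1, 179.9], [326.2, 173.8]] [[284.3, 169.0], [284.3, 155.2]]
3.5 0.06 [[316.2, 178.6], [326.4, 172.4]] [[284.3, 168.5], [284.3, 154.7]]
3.5 0.12 [[316.4, 177.3], [326.6, 171.2]] [[284.4, 168.1], [284.4, 154.2]]
```

```bash
python3 -c "
from plant import r
print(r.close_job())"
```

```text
the job is handed in; nothing more can be done
None
```

I handed the job in at about 31 s: the linchpin is in the hole with its shoulder against the spindle, and the ring has stayed down around the spindle since I let go. While being pressed shut, the ring pushed the pin back a millimetre or two, so I pushed it home again with about 9 N on its tail. The last pictures show the shoulder home to within about 1 mm, allowing for droop, and the ring within its shut range. I felt no distinct click, and nothing else on the table was touched.

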